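# Tidy the vanity top round the glass shelf

### The job

Tidy the vanity: stand the metal tumbler under the front of the glass shelf, in line with the two ceramic jars and exactly midway between them, and stand the bottle straight in front of the tall jar (out towards the shelf's open front, square to the shelf), leaving a gap of about 25 mm between bottle and jar. Slide the stone soap dish over the counter, without lifting it, until it lies centred and square on the dark rubber mat. Leave the jars, the cream pot, the toothbrush mug and the spray can where they are.

Things in the scene. Friction and masses are not known exactly. Their poses are not given: they have to be found in the camera images.
- shelf: Fixed glass riser shelf with steel edge trim: glass plate 120 mm deep (x) by 360 mm wide (y), 8 mm thick, its underside 165 mm above the vanity top. Two 14 mm steel posts at the rear corners, at x = +48, y = +-168 mm. Origin on the vanity top under the plate's centre; own -x is the open front, which faces the robot, own y runs along the shelf.
- tall_jar: White ceramic jar with a wooden lid, 68 mm diameter, 125 mm high overall, 0.5 kg, standing under the shelf with its axis 15 mm behind the shelf's front edge; one of a pair in a row parallel to the front edge, 220 mm apart; may be the left or the right one. Stays put. Origin at the centre of the underside.
- short_jar: The other jar of the pair: same ceramic, lid and 68 mm diameter, but 70 mm high. Stays put. Origin at the centre of the underside.
- tumbler: Plain aluminium tumbler, open at the top, 62 mm diameter at the rim, slightly narrower at the foot, 85 mm high, wall 3 mm, about 0.15 kg. Starts upright, either on the mat or in the middle of the counter. Origin at the centre of the underside, z up.
- bottle: Amber bottle, 140 mm high: round body of 54 mm diameter up to 106 mm, black cap 28 mm in diameter from 114 to 140 mm, about 0.25 kg. Starts upright, on the mat or in the middle of the counter, wherever the tumbler is not. Origin at the centre of the underside, z up.
- dish: Flat slab of grey stone, the soap dish: 56 mm (x) by 130 mm (y, long) by 20 mm high, about 0.35 kg, fine dark ribs on top. Origin at the centre of the underside. Either end may lead.
- mat: Dark rubber mat lying flat on the vanity top, no raised edge to catch on: 76 mm (x) by 150 mm (y, long), under 1 mm thick, fixed, to the left or right of the middle; the tumbler or the bottle stands on it at first. Origin at its centre.
- cream_pot: Bystander: low glass cream pot with steel lid, 58 mm diameter, 42 mm high, standing in front of the middle of the shelf. Origin at the centre of the underside.
- brush_mug: Bystander: white ceramic mug without handle, 68 mm diameter, 95 mm high, with two toothbrushes leaning out of it up to 190 mm high and up to 35 mm from the axis. Origin at the centre of the underside.
- spray_can: Bystander: white spray can, 52 mm diameter, 150 mm high. Origin at the centre of the underside.
Mind the look-alikes: they are no part of the job. Leave any purple look-alike of the tall_jar alone.

How it is judged:
By the outcome, as a careful person would: the job done as asked, in the order asked, and still so for the second after the job is handed in, with the robot touching nothing.
It also fails if it takes over 72 s, if anything falls off the work surface, if the arm or the gripper's body presses on something with over 40 N, if the wrist force passes 120 N, or if a joint passes its speed limit or range.

### The arm

A 6-joint arm with a two-finger parallel gripper is mounted at the origin on the work surface. World frame = base frame: x ahead of the robot, y to its left, z up, the work surface at z = 0. Lengths are in m, angles in rad, forces in N, time in s.
With the tool pointing down it reaches from about 0.2 to 0.875 m from the base axis. Payload 3.4 kg.
Tool frame: the origin (TCP) lies at the very end of the fingers, on their centre line; the grasp point (between the pads) lies 19 mm behind it (ctrl.pinch_z is the distance from the TCP to the grasp point, in m); z points along the fingers, y is the line along which they close (so a half turn about z gives the same grasp; the last joint's range is limited). The gripper opens to 94 mm and grips with 3 to 60 N. Pads are 16 mm wide; open, the fingers measure 119 mm over their backs; the gripper's body (75 mm by 177 mm) begins 78 mm behind the grasp point.
Start: joints at [-1.413, 0.276, 1.505, -0, 1.361, -0.121], TCP at [0.158, -0.553, 0.205] pointing down, gripper open.
Joint ranges: [-2.89, 2.89], [-0.75, 2.08], [0.22, 2.7], [-1.18, 4.32], [0.11, 2.71], [-2.7, 2.7]. Speed limits (rad/s): [2.57, 2.57, 3.14, 3.14, 3.14, 3.14].

### API

Orientations are given as [roll, pitch, yaw] about the fixed x, y, z axes, in that order (R = Rz(yaw) Ry(pitch) Rx(roll)).
In Python, from rig import ctrl gives the robot as it stands.
- The arm moves only by the shell command python3 -m pendant 'ROWS'. ROWS is a JSON object of lists of equal length, an entry for each row: "travel": the shift along the tool's x, y, z in cm, a list of three; "roll": the turn about the tool's z in rad; "claw": the closure, from -1 (fully open) to 1 (shut). In form: {"travel": [[dx, dy, dz], ...], "roll": [roll, ...], "claw": [claw, ...]}. A call has 1 to 8 rows; each row shifts and turns the commanded pose from where the row before left it, along the tool's axes as they then stand; what a row does not reach is not made up. A row lasts 1/10 s, in which the tool goes at most 50 mm and 8.59 degrees, less where a joint would pass 70% of its speed; a pose out of reach is approached as far as the arm can. A call with a gripper value outside its range is refused whole. The fingers move at their own pace and stop on an object; the grip force is fixed at half the most. Time passes only in rows, so rows that do not move let the fingers close. It gives the time, the measured TCP pose, the force, the opening and the grip force at its end, in the units of the state.
- ctrl.sense(): the state, without advancing time (a new reading comes with each control period).
- ctrl.capture(name): name is "side" or "top" or "wrist"; returns the picture (480x640x3 uint8, blue, green, red); there is no depth.
- ctrl.calibration(name): a dict with "fx", "fy", "cx", "cy" (pixels), "distortion" ([k1, k2, p1, p2, k3] as OpenCV has them; the pictures are not rectified), "extrinsics" (4x4, takes a point from camera to world coordinates). Camera axes: x right, y down, z forward; pixel columns grow to the right and rows downward; lengths in m; the calibration is good to about 2 mm. A picture is of the moment at which its call begins: read the wrist's pose just before it. calibration takes no time and is no camera call; for the wrist camera it gives the pose at the moment of the call.
- ctrl.hand_in(): hands the job in; it is judged then, once.
Trained networks look in the newest picture that a camera, given by its name, has taken for a name from the list of things; names that differ only in an ending like _2 or _b are one class to them, and where a whole thing is asked for, a point or a joint stands for the part that bears it (a point fixed in the world has none). Each returns a list of dicts, best first, with "score" (0 to 1); they miss things now and then, are a little off and sometimes report something else, mostly with a low value. They report only what shows in the picture. A call takes as long as a camera call. They do not tell look-alikes from the thing itself.
- ctrl.recognise(camera, label): "position" ([row, column] in pixels, amid what is visible of it).
- ctrl.trace(camera, label): "mask" (480x640 bool, what is visible of it) and "position" ([row, column] in pixels, amid what is visible of it).
- ctrl.mark_of(camera, label): "position" ([row, column] in pixels: a listed point, or the origin of a listed thing).
The state is a dict: "t": time; "joint_pos": joint angles; "joint_vel": joint speeds; "tau": joint torques, N m; "tool_pos": TCP position; "ee_rot": TCP orientation; "force": force on the tool from outside, world axes, zero at the start; "moment": the same for the moment, N m; "gripper_width": opening from 0.0 (shut) to 1.0 (fully open); "grip_force": force on a finger pad.
Only numpy, scipy, OpenCV 4.12 (cv2) and the standard library are available. Lean on these libraries where they do the work, as an engineer would, in place of code of your own. Each camera call takes 0.05 s, during which the arm holds its last target. There are 200 camera calls.

## Working session

There is one attempt and no reset: what is moved stays moved. The work goes in short steps, Python scripts to look and compute and a shell command to move; the robot and the scene stay as the last step left them, time stands still between calls to the robot, and variables do not carry over. Pictures are saved under pics/ and viewed, at most 10 in all, crops included, and the job is handed in when it is done.

```bash
ls; mkdir -p pics; cat > h.py <<'E'
import numpy as np,cv2
from rig import ctrl
def ray(cam,rc,cal=None):
    c=cal or ctrl.calibration(cam)
    K=np.array([[c['fx'],0,c['cx']],[0,c['fy'],c['cy']],[0,0,1]])
    u=cv2.undistortPoints(np.array([[[rc[1],rc[0]]]],float),K,np.array(c['distortion'],float))[0,0]
    T=np.array(c['extrinsics']);d=T[:3,:3]@np.array([u[0],u[1],1]);return T[:3,3],d
def hit(cam,rc,z=0,cal=None):
    o,d=ray(cam,rc,cal);return o+d*(z-o[2])/d[2]
def proj(cam,P,cal=None):
    c=cal or ctrl.calibration(cam)
    K=np.array([[c['fx'],0,c['cx']],[0,c['fy'],c['cy']],[0,0,1]]);T=np.linalg.inv(np.array(c['extrinsics']))
    r,_=cv2.Rodrigues(T[:3,:3]);return cv2.projectPoints(np.array(P,float).reshape(-1,3),r,T[:3,3],K,np.array(c['distortion'],float))[0].reshape(-1,2)
E
python3 - <<'E'
from h import *
s=ctrl.sense();print({k:np.round(v,3).tolist() for k,v in s.items()})
for c in ['top','side']:
    im=ctrl.capture(c);cv2.imwrite(f'pics/{c}0.png',im);print(c,np.round(ctrl.calibration(c)['extrinsics'],3).tolist(),ctrl.calibration(c)['fx'])
    for l in ['shelf','tall_jar','short_jar','tumbler','bottle','dish','mat','cream_pot','brush_mug','spray_can']:
        r=ctrl.mark_of(c,l)
        print(l,[(round(q['score'],2),np.round(q['position']).tolist(),np.round(hit(c,q['position'])[:2],3).tolist()) for q in r[:3]])
E
```

```text
pics
{'t': 0.0, 'joint_pos': [-1.413, 0.277, 1.506, 0.0, 1.361, -0.121], 'joint_vel': [0.0, 0.001, -0.0, 0.002, -0.001, -0.001], 'tau': [-0.001, -40.459, -23.723, 0.07, 0.035, -0.0], 'tool_pos': [0.158, -0.552, 0.205], 'ee_rot': [-3.14, -0.0, 0.279], 'force': [0.571, -0.431, 0.037], 'moment': [0.002, -0.012, 0.044], 'grip_force': 0.0, 'gripper_width': 0.999}
top [[0.007, -0.993, 0.115, 0.512], [-1.0, -0.006, 0.003, 0.009], [-0.002, -0.115, -0.993, 0.758], [0.0, 0.0, 0.0, 1.0]] 438.24014135227003
shelf []
tall_jar [(0.74, [206.0, 367.0], [0.649, -0.063]), (0.72, [132.0, 458.0], [0.783, -0.226])]
short_jar [(0.73, [209.0, 244.0], [0.643, 0.151])]
tumbler [(0.88, [312.0, 498.0], [0.469, -0.284])]
bottle [(0.59, [324.0, 322.0], [0.446, 0.013])]
dish [(0.71, [314.0, 161.0], [0.461, 0.287])]
mat []
cream_pot [(0.83, [270.0, 303.0], [0.536, 0.047])]
brush_mug [(0.9, [236.0, 501.0], [0.598, -0.295])]
spray_can [(0.59, [227.0, 165.0], [0.609, 0.287]), (0.19, [236.0, 502.0], [0.598, -0.297])]
side [[0.997, -0.054, 0.059, 0.551], [-0.08, -0.596, 0.799, -0.798], [-0.008, -0.801, -0.599, 0.65], [0.0, 0.0, 0.0, 1.0]] 532.4613314698347
shelf []
tall_jar [(0.98, [287.0, 350.0], [0.65, -0.072]), (0.68, [346.0, 440.0], [0.778, -0.225]), (0.63, [266.0, 237.0], [0.441, 0.009])]
short_jar [(0.6, [221.0, 334.0], [0.64, 0.145])]
tumbler []
bottle [(0.86, [261.0, 237.0], [0.441, 0.026])]
dish [(0.95, [190.0, 253.0], [0.464, 0.289])]
mat [(0.78, [398.0, 246.0], [0.47, -0.299])]
cream_pot [(0.78, [252.0, 283.0], [0.529, 0.046])]
brush_mug [(0.94, [392.0, 330.0], [0.593, -0.298]), (0.57, [188.0, 315.0], [0.608, 0.285]), (0.35, [261.0, 240.0], [0.445, 0.023])]
spray_can [(0.9, [186.0, 316.0], [0.612, 0.294]), (0.41, [220.0, 335.0], [0.643, 0.146])]
```

View pics/top0.png

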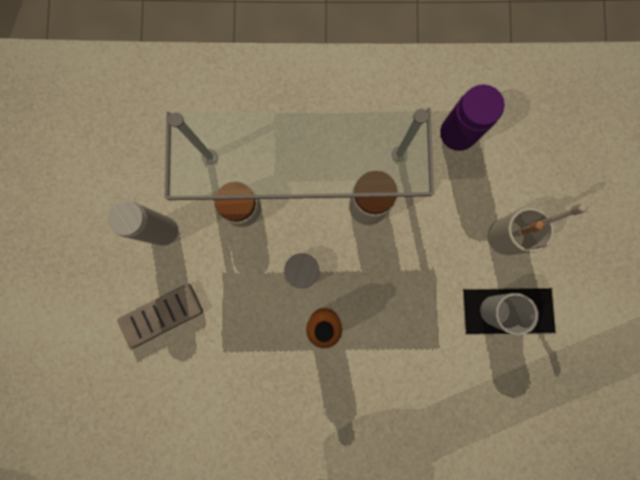

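View pics/side0.png

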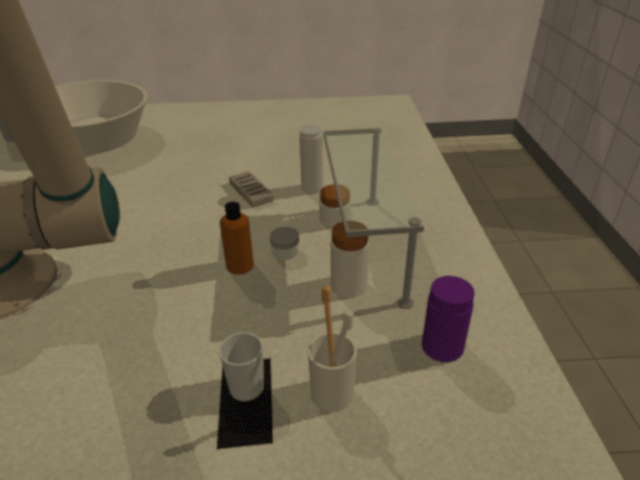

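The top view shows the tumbler on the mat at the right (315,510), the bottle mid-counter (328,323) and the dish at left (317,160). The short jar is at left (200,235), the tall jar at right (192,375), the purple decoy at (115,475) and the cream pot at (270,302). The side view agrees. Next I'll measure precisely on rectified planes.

```bash
cat >> h.py <<'E'
def rect(im,z,x0,x1,y0,y1,cam='top',s=1000):
    # rows: x descending ; cols: y descending ; 1 px=1/s m
    xs=np.arange(x1,x0,-1/s);ys=np.arange(y1,y0,-1/s)
    X,Y=np.meshgrid(xs,ys,indexing='ij');p=proj(cam,np.stack([X,Y,0*X+z],-1)).reshape(X.shape+(2,)).astype(np.float32)
    return cv2.remap(im,p[...,0],p[...,1],cv2.INTER_LINEAR)
def maskpts(m,z,cam='top'):
    c=max(cv2.findContours(m.astype(np.uint8),0,1)[0],key=len)[:,0]
    cal=ctrl.calibration(cam);return np.array([hit(cam,(q[1],q[0]),z,cal)[:2] for q in c])
E
python3 - <<'E'
from h import *
im=cv2.imread('pics/top0.png');S=2
hsv=cv2.cvtColor(im,cv2.COLOR_BGR2HSV)
def rep(n,z,m):
    p=maskpts(m,z).astype(np.float32)*1000
    (c,r)=cv2.minEnclosingCircle(p);rr=cv2.minAreaRect(p);print(n,'circ',np.round(c,1),round(r,1),'rect',np.round(rr[0],1),np.round(rr[1],1),round(rr[2],1))
for n,z in [('tall_jar',.125),('short_jar',.07),('cream_pot',.042),('dish',.02),('mat',0),('tumbler',.085),('bottle',.0)]:
    for cam in ['top']:
        for q in ctrl.trace(cam,n)[:2]: rep(n,z,q['mask'])
# lids by colour: brown
for n,z,box in [('tall lid',.125,(165,220,345,405)),('short lid',.07,(178,225,208,262))]:
    b=np.zeros(im.shape[:2],bool);b[box[0]:box[1],box[2]:box[3]]=1
    m=b&(hsv[...,1]>105)&(hsv[...,2]>40);rep(n,z,m)
rep('matdark',0,(cv2.cvtColor(im,6)<25)&(np.arange(640)[None]>440)&(np.arange(480)[:,None]>270))
def g(a,z,box,name):return cv2.resize(rect(im,z,*box),None,fx=2,fy=2)
a=rect(im,.125,.58,.72,-.14,.2);b=rect(im,.07,.58,.72,-.14,.2);c=rect(im,.169,.58,.72,-.16,.18)
d=rect(im,.02,.40,.54,.20,.36);e=rect(im,0,.40,.54,-.38,-.22);
cv2.imwrite('pics/r.png',cv2.resize(np.vstack([a,b,c,np.hstack([d,e,e[:,:20]*0])]),None,fx=1.07*1,fy=1.07))
# shelf front edge
for z in(.169,):
  for P in [(198,168),(197,250),(195.5,340),(193.5,431)]: print(np.round(hit('top',P,z)*1000,1))
E
```

```text
tall_jar circ [629.7 -58.5] 33.8 rect [620.2 -59. ] [39.6 66.6] 3.0
tall_jar circ [ 762.7 -206.4] 58.5 rect [ 762.  -207.1] [ 65.3 116.8] 45.6
short_jar circ [635.3 149.8] 37.2 rect [624.9 150. ] [73.7 43.1] 87.9
cream_pot circ [536.5  48.6] 29.1 rect [536.3  48.9] [55.4 55. ] 45.4
cream_pot circ [443.3  10.8] 31.9 rect [443.3  10.8] [62.7 56.1] 0.4
dish circ [459.3 280. ] 69.2 rect [460.8 280.3] [ 58.7 132.8] 27.3
mat circ [ 471.6 -301.9] 83.0 rect [ 471.1 -301.6] [ 76.1 154.1] 1.4
tumbler circ [ 469.8 -266.6] 43.0 rect [ 471.4 -266.9] [60.5 84.4] 0.6
tumbler circ [533.9  46.2] 26.9 rect [534.1  45. ] [51.9 50.6] 0.5
bottle circ [439.2  12.5] 34.1 rect [439.2  10.9] [66.4 59.4] 0.4
tall lid circ [652.8 -63.8] 29.6 rect [663.  -63.4] [29.4 59. ] 1.9
short lid circ [639.6 154.3] 32.3 rect [629.7 154.3] [33.8 63.7] 0.4
matdark circ [ 470.5 -302.1] 79.4 rect [ 471.4 -301.8] [ 71.2 144.8] 2.0
[627.9 223.1 169. ]
[630.1 111.9 169. ]
[633.  -10.9 169. ]
[ 636.4 -134.8  169. ]
```

View pics/r.png

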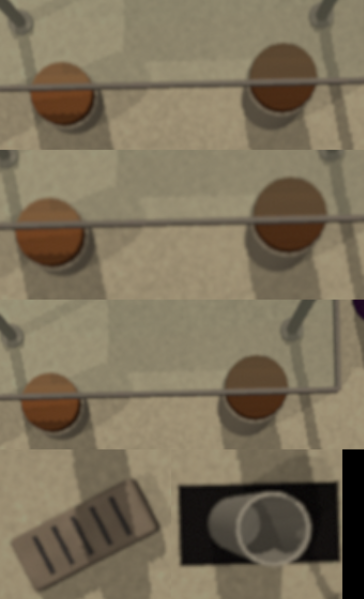

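```bash
cat >> h.py <<'E'
from scipy.spatial.transform import Rotation as R
def go(x,y,z,yaw=None):
    s=ctrl.sense();p=np.array(s['tool_pos']);r=R.from_euler('xyz',s['ee_rot'])
    print('t',round(s['t'],2),'pos',np.round(p*1000,1),'rot',np.round(s['ee_rot'],3),'F',np.round(s['force'],1),'w',round(s['gripper_width'],3),'gf',round(s['grip_force'],1))
    print('travel cm',np.round(r.inv().apply(np.array([x,y,z])-p)*100,2),'roll',None if yaw is None else round(r.as_euler('xyz')[2]-yaw,3))
E
python3 -m pendant '{"travel":[[0,0,0],[0,0,0],[3.18,-2.64,0],[3.18,-2.64,0],[3.18,-2.64,0],[3.18,-2.64,0],[3.18,-2.64,0],[3.18,-2.64,0]],"roll":[0.128,0.127,0,0,0,0,0,0],"claw":[-1,-1,-1,-1,-1,-1,-1,-1]}'
python3 -m pendant '{"travel":[[3.18,-2.64,0],[3.18,-2.64,0],[0,0,0]],"roll":[0,0,0],"claw":[-1,-1,-1]}'
python3 - <<'E'
from h import *
go(.470,-.280,.2,.0237)
ctrl.capture('wrist')
cal=ctrl.calibration('wrist')
im=ctrl.capture('wrist');cv2.imwrite('pics/w1.png',im)
for l in['tumbler','mat']:
  for q in ctrl.mark_of('wrist',l)[:2]:print(l,q['score'],q['position'],hit('wrist',q['position'],0,cal))
for q in ctrl.trace('wrist','tumbler')[:1]:
  p=np.float32(maskpts(q['mask'],.085,'wrist'));print(cv2.minEnclosingCircle(p),cv2.minAreaRect(p))
E
```

```text
t: 2.25
tool_pos: [0.3463, -0.3888, 0.2057]
ee_rot: [3.141, -0.0, 0.024]
force: [0.1, -0.2, -0.2]
gripper_width: 0.999
grip_force: 0.0
t: 2.55
tool_pos: [0.4107, -0.3323, 0.2056]
ee_rot: [-3.14, -0.002, 0.029]
force: [-1.3, 0.1, -0.5]
gripper_width: 0.998
grip_force: 0.0
t 2.55 pos [ 410.7 -332.3  205.6] rot [-3.14e+00 -2.00e-03  2.90e-02] F [-1.3  0.1 -0.5] w 0.998 gf 0.0
travel cm [ 6.08 -5.05  0.58] roll 0.005
tumbler 0.77 [159.7, 263.9] [ 0.46958335 -0.27810245  0.        ]
mat 0.71 [157.6, 285.2] [ 0.47211997 -0.29934417  0.        ]
((0.468189001083374, -0.28012293577194214), 0.0313108004629612) ((0.46823763847351074, -0.2803419828414917), (0.06104922294616699, 0.061175379902124405), 87.50797271728516)
```

View pics/w1.png

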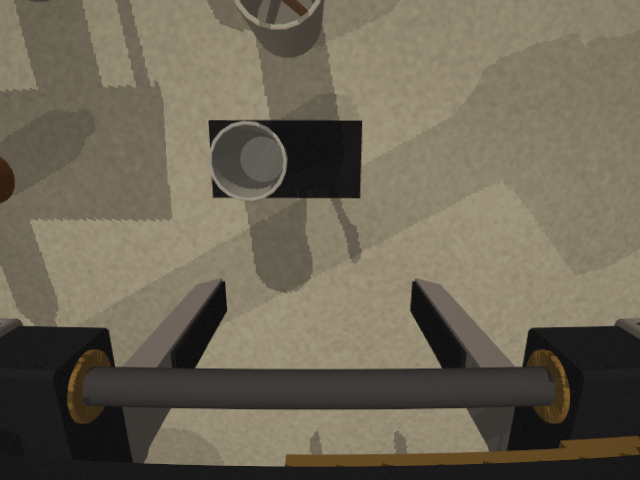

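The wrist view shows the tumbler rim at pixel (160,248) on the mat, which gives (0.469, -0.280).

```bash

python3 -m pendant '{"travel":[[2.0,-1.7,0],[2.0,-1.7,0],[1.9,-1.7,0],[0,0,4],[0,0,4],[0,0,0]],"roll":[0,0,0,0,0,0],"claw":[-1,-1,-1,-1,-1,-1]}'
python3 -c "
from h import *
go(.469,-.280,.079,.0237)"
```

```text
t: 3.4
tool_pos: [0.4611, -0.2815, 0.1208]
ee_rot: [-3.135, 0.009, 0.022]
force: [-1.1, 0.7, -0.0]
gripper_width: 0.999
grip_force: 0.0
t 3.4 pos [ 461.1 -281.5  120.8] rot [-3.135  0.009  0.022] F [-1.1  0.7 -0. ] w 0.999 gf 0.0
travel cm [ 0.83 -0.11  4.18] roll -0.002
```

```bash

python3 -m pendant '{"travel":[[0,0,2],[0,0,1],[0,0,0],[0,0,0]],"roll":[0,0,0,0],"claw":[-1,-1,-1,-1]}'
python3 -c "
from h import *
go(.469,-.280,.079,.0237)"
```

```text
t: 3.8
tool_pos: [0.4657, -0.2842, 0.0966]
ee_rot: [3.14, -0.001, 0.023]
force: [0.5, 0.1, 1.4]
gripper_width: 0.998
grip_force: 0.0
t 3.8 pos [ 465.7 -284.2   96.6] rot [ 3.14e+00 -1.00e-03  2.30e-02] F [0.5 0.1 1.4] w 0.998 gf 0.0
travel cm [ 0.34 -0.41  1.76] roll -0.001
```

```bash

python3 -m pendant '{"travel":[[0.3,-0.4,0.9],[0,0,0.9],[0,0,0],[0,0,0],[0,0,0],[0,0,0],[0,0,0],[0,0,0]],"roll":[0,0,0,0,0,0,0,0],"claw":[-1,-1,-1,1,1,1,1,1]}'
python3 -c "
from h import *
go(.469,-.280,.079,.0237)"
```

```text
t: 4.6
tool_pos: [0.4682, -0.279, 0.0777]
ee_rot: [-3.141, -0.0, 0.024]
force: [0.2, 1.4, 0.5]
gripper_width: 0.648
grip_force: 30.0
t 4.6 pos [ 468.2 -279.    77.7] rot [-3.141 -0.     0.024] F [0.2 1.4 0.5] w 0.648 gf 30.0
travel cm [ 0.07  0.11 -0.13] roll -0.0
```

```bash

python3 -m pendant '{"travel":[[0,0,0],[0,0,-0.3],[0,0,0],[0,0,0],[0,0,0],[0,0,0]],"roll":[0,0,0,0,0,0],"claw":[0.15,0.15,0.15,1,1,1]}'
python3 -m pendant '{"travel":[[0,0,-1],[0,0,-2],[0,0,-3],[0,0,0]],"roll":[0,0,0,0],"claw":[1,1,1,1]}'
python3 - <<'E'
from h import *
go(.560,-.03,.141,.0237)
im=ctrl.capture('side');cv2.imwrite('pics/s1.png',cv2.resize(im[200:420,150:420],None,fx=2,fy=2))
# refine jar lids using wrist? use top again w/ circle fits on gradient
top=cv2.imread('pics/top0.png')
from scipy.optimize import minimize
for n,z,c,w in [('tall',.125,(.648,-.0645),34),('short',.07,(.644,.153),34)]:
    r=cv2.GaussianBlur(rect(top,z,c[0]-.06,c[0]+.06,c[1]-.06,c[1]+.06,s=2000),(0,0),3)
    sat=r[...,2].astype(float)-r[...,0]
    th=np.linspace(0,2*np.pi,180)
    def f(p):
        o=lambda k:cv2.remap(sat.astype(np.float32),np.float32(120+2*p[1]+2*(p[2]+k)*np.cos(th))[None],np.float32(120+2*p[0]+2*(p[2]+k)*np.sin(th))[None],1)[0]
        return -np.clip(o(-1.5)-o(1.5),0,25).mean()
    b=min((minimize(f,[a,d,R0],method='Nelder-Mead') for a in(-4,0,4) for d in(-4,0,4) for R0 in(30,33)),key=lambda q:q.fun)
    print(n,c[0]-b.x[0]/1000,c[1]-b.x[1]/1000,b.x[2],b.fun)
E
```

```text
t: 5.2
tool_pos: [0.4681, -0.2792, 0.0803]
ee_rot: [-3.142, 0.0, 0.024]
force: [0.2, 0.6, -1.6]
gripper_width: 0.648
grip_force: 30.0
t: 5.6
tool_pos: [0.4709, -0.2812, 0.1448]
ee_rot: [3.136, -0.007, 0.024]
force: [0.5, -0.1, -1.4]
gripper_width: 0.65
grip_force: 30.0
t 5.6 pos [ 470.9 -281.2  144.8] rot [ 3.136 -0.007  0.024] F [ 0.5 -0.1 -1.4] w 0.65 gf 30.0
travel cm [  9.51 -24.9    0.3 ] roll 0.0
tall 0.6482566855549613 -0.06426350022993857 30.256207447863215 -7.863037109375
short 0.6442075303647062 0.1544099450996668 30.85850611430316 -15.148822784423828
```

View pics/s1.png

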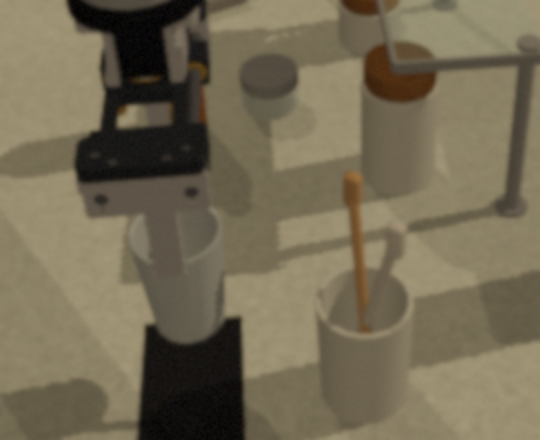

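The side crop shows the tumbler held level at its rim (crop pixels 175,270), clear of the mat.

```bash

python3 -m pendant '{"travel":[[1.36,-3.56,0],[1.36,-3.56,0],[1.36,-3.56,0],[1.36,-3.56,0],[1.36,-3.56,0],[1.36,-3.56,0],[1.36,-3.56,0],[0,0,0]],"roll":[0,0,0,0,0,0,0,0],"claw":[1,1,1,1,1,1,1,1]}'
python3 -m pendant '{"travel":[[1.4,-2.4,0],[1.4,-2.4,0],[1.4,-2.4,0],[0,0,0],[0,0,0]],"roll":[0,0,0,0,0],"claw":[1,1,1,1,1]}'
python3 - <<'E'
from h import *
go(.600,.044,.0805,.0237)
im=ctrl.capture('top');cv2.imwrite('pics/t2.png',im)
for q in ctrl.mark_of('top','cream_pot')[:1]:print(q['score'],hit('top',q['position']))
E
```

```text
t: 6.45
tool_pos: [0.5579, -0.0234, 0.1391]
ee_rot: [-3.139, 0.001, 0.028]
force: [-0.6, 0.8, -2.1]
gripper_width: 0.651
grip_force: 30.0
t: 6.95
tool_pos: [0.5967, 0.0447, 0.1392]
ee_rot: [3.141, 0.003, 0.025]
force: [-0.8, -0.5, -2.1]
gripper_width: 0.648
grip_force: 30.0
t 6.95 pos [596.7  44.7 139.2] rot [3.141e+00 3.000e-03 2.500e-02] F [-0.8 -0.5 -2.1] w 0.648 gf 30.0
travel cm [0.34 0.07 5.87] roll 0.001
0.56 [0.53694082 0.0506582  0.        ]
```

View pics/t2.png

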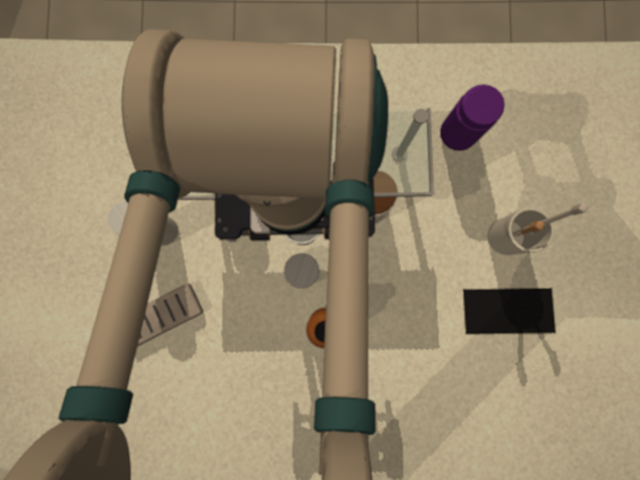

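The top view shows the arm covering the shelf's left half, with the gripper just in front of its edge (row 215) and the cream pot undisturbed at (270,302). I'll move forward a little more and then lower the tumbler.

```bash

python3 -m pendant '{"travel":[[0.7,0.0,0],[0.7,0.05,0],[0,0,1.5],[0,0,1.5],[0,0,1.2],[0,0,0.8],[0,0,0],[0,0,0]],"roll":[0,0,0,0,0,0,0,0],"claw":[1,1,1,1,1,1,1,1]}'
python3 -c "
from h import *
go(.612,.0443,.0805,.0237)"
```

```text
t: 7.85
tool_pos: [0.6121, 0.0449, 0.0906]
ee_rot: [3.141, -0.0, 0.024]
force: [-0.7, -0.8, -1.4]
gripper_width: 0.647
grip_force: 30.0
t 7.85 pos [612.1  44.9  90.6] rot [ 3.141 -0.     0.024] F [-0.7 -0.8 -1.4] w 0.647 gf 30.0
travel cm [-0.01  0.06  1.01] roll 0.0
```

```bash

python3 -m pendant '{"travel":[[0,0.05,0.4],[0,0,0.3],[0,0,0.2],[0,0,0]],"roll":[0,0,0,0],"claw":[1,1,1,1]}'
python3 -c "
from h import *
go(.618,.0443,.0805,.0237)"
```

```text
t: 8.25
tool_pos: [0.6115, 0.0445, 0.0812]
ee_rot: [3.142, 0.001, 0.024]
force: [-0.9, -0.2, -2.2]
gripper_width: 0.652
grip_force: 30.0
t 8.25 pos [611.5  44.5  81.2] rot [3.142e+00 1.000e-03 2.400e-02] F [-0.9 -0.2 -2.2] w 0.652 gf 30.0
travel cm [0.65 0.04 0.07] roll 0.0
```

```bash

python3 -m pendant '{"travel":[[0,0,0.1],[0.3,0,0],[0.2,0,0],[0,0,0],[0,0,0],[0,0,0],[0,0,0]],"roll":[0,0,0,0,0,0,0],"claw":[1,1,1,1,0,0,0]}'
python3 - <<'E'
from h import *
go(.618,.0443,.0805,.0237)
im=ctrl.capture('side');cv2.imwrite('pics/s2.png',cv2.resize(im[120:320,200:460],None,fx=2,fy=2))
for q in ctrl.trace('side','tumbler')[:2]:print(q['score'],q['position'],q['mask'].sum())
E
```

```text
t: 8.95
tool_pos: [0.6167, 0.0446, 0.0804]
ee_rot: [3.142, 0.0, 0.024]
force: [-0.1, 0.2, -1.8]
gripper_width: 0.649
grip_force: 30.0
t 8.95 pos [616.7  44.6  80.4] rot [3.142 0.    0.024] F [-0.1  0.2 -1.8] w 0.649 gf 30.0
travel cm [ 0.13  0.04 -0.01] roll 0.0
0.7 [228.4, 320.4] 801
```

View pics/s2.png

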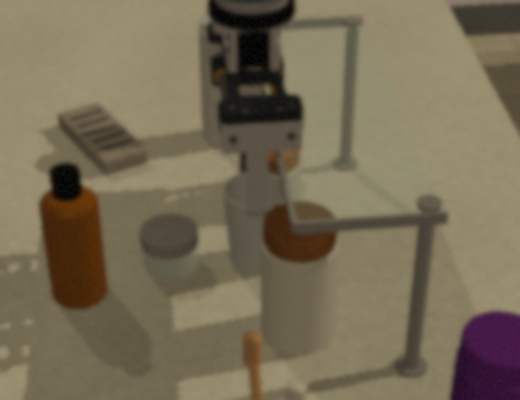

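The side crop shows the tumbler upright at the shelf front (245,235 in the crop), still between the fingers because claw 0 is too narrow to release it. The jar, pot and bottle are undisturbed.

```bash

python3 -m pendant '{"travel":[[0,0.03,0.1],[0,0,0],[0,0,0],[0,0,0],[0,0,-0.1],[-2.0,0,0],[-2.5,0,0],[0,0,0]],"roll":[0,0,0,0,0,0,0,0],"claw":[1,-0.7,-0.7,-0.7,-0.7,-0.7,-0.7,1]}'
python3 -m pendant '{"travel":[[0,0,0],[0,0,0],[0,0,0],[0,0,0],[0,0,0],[0,0,0]],"roll":[0,0,0,0,0,0],"claw":[1,1,1,1,1,1]}'
python3 - <<'E'
from h import *
go(.5782,.0443,.0805,.0237)
im=ctrl.capture('side')
for q in ctrl.trace('side','tumbler')[:2]:print(q['score'],q['position'],q['mask'].sum())
E
```

```text
t: 9.85
tool_pos: [0.5684, 0.0434, 0.0804]
ee_rot: [-3.142, 0.004, 0.024]
force: [1.0, -0.4, -1.3]
gripper_width: 0.799
grip_force: 0.0
t: 10.45
tool_pos: [0.572, 0.0432, 0.0803]
ee_rot: [3.141, 0.0, 0.024]
force: [-0.7, 0.1, -0.1]
gripper_width: 0.293
grip_force: 0.0
t 10.45 pos [572.   43.2  80.3] rot [3.141 0.    0.024] F [-0.7  0.1 -0.1] w 0.293 gf 0.0
travel cm [ 0.63 -0.09 -0.02] roll 0.0
0.76 [222.8, 322.6] 1052
0.16 [265.6, 347.6] 2384
```

```bash

python3 -m pendant '{"travel":[[0,-0.1,0],[0,0,0],[0,0,0],[0.6,0,0],[0.3,0,0],[0.3,0,0],[0.2,0,0],[0,0,0]],"roll":[0,0,0,0,0,0,0,0],"claw":[1,1,1,1,1,1,1,1]}'
python3 - <<'E'
from h import *
go(.6075,.0443,.0805,.0237)
im=ctrl.capture('side')
for q in ctrl.trace('side','tumbler')[:2]:print(q['score'],q['position'],q['mask'].sum())
a=cv2.resize(im[170:310,260:380],None,fx=3,fy=3)
w=ctrl.capture('wrist');cv2.imwrite('pics/s3.png',np.hstack([a,cv2.resize(w,(440,420))]))
E
```

```text
t: 11.35
tool_pos: [0.5861, 0.0446, 0.0803]
ee_rot: [3.141, -0.0, 0.024]
force: [-0.2, 0.6, -0.7]
gripper_width: 0.005
grip_force: 0.2
t 11.35 pos [586.1  44.6  80.3] rot [ 3.141 -0.     0.024] F [-0.2  0.6 -0.7] w 0.005 gf 0.2
travel cm [ 2.14  0.08 -0.02] roll 0.0
0.77 [222.7, 326.3] 931
```

View pics/s3.png

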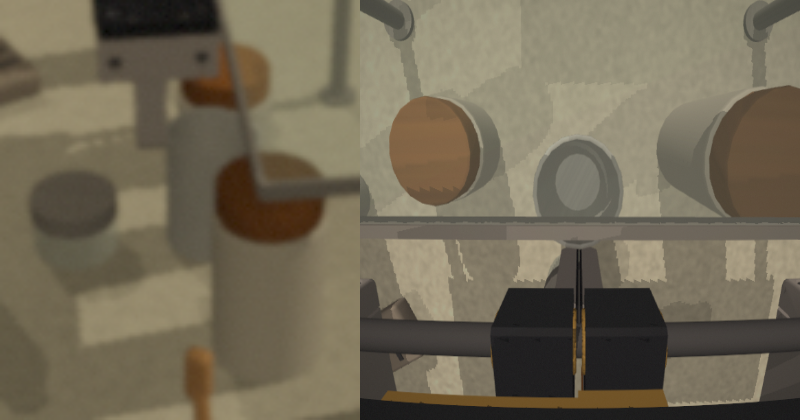

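The tumbler still looks upright in the side crop. The wrist view shows it in line between the jars, so I'll keep pushing slowly.

```bash

python3 -m pendant '{"travel":[[0.3,0,0],[0.3,0,0],[0.3,0,0],[0.3,0,0],[0.3,0,0],[0.2,0,0],[0.2,0,0],[0,0,0]],"roll":[0,0,0,0,0,0,0,0],"claw":[1,1,1,1,1,1,1,1]}'
cat > meas.py <<'E'
from h import *
cal=ctrl.calibration('wrist');w=ctrl.capture('wrist');cv2.imwrite('pics/w_last.png',w)
for l in ['tumbler','short_jar','tall_jar','bottle','cream_pot']:
    for q in ctrl.mark_of('wrist',l)[:2]:print(l,round(q['score'],2),np.round(q['position']),np.round(hit('wrist',q['position'],0,cal)[:2]*1000,1))
E
python3 - <<'E'
from h import *
go(.6075,.0443,.0805,.0237)
E
python3 meas.py
```

```text
t: 12.3
tool_pos: [0.6051, 0.045, 0.0804]
ee_rot: [3.141, -0.0, 0.024]
force: [0.1, 0.1, 0.6]
gripper_width: 0.004
grip_force: 0.2
t 12.3 pos [605.1  45.   80.4] rot [ 3.141 -0.     0.024] F [0.1 0.1 0.6] w 0.004 gf 0.2
travel cm [ 0.23  0.08 -0.01] roll 0.0
cream_pot 0.41 [345. 312.] [532.8  48.2]
```

```bash

python3 -m pendant '{"travel":[[-2,0,0],[-4,0,0],[-4,0,-4],[-3,0,-5],[-3,0,-4],[-2,0,0],[0,0,0],[0,0,0]],"roll":[0,0,0,0,0,0,0,0],"claw":[-1,-1,-1,-1,-1,-1,-1,-1]}'
cat >> meas.py <<'E'
for l,z in [('tumbler',.085),('short_jar',.07),('tall_jar',.125),('bottle',.14)]:
    for q in ctrl.trace('wrist',l)[:1]:
        m=q['mask'];r=cv2.boundingRect(m.astype(np.uint8));print(l,'mask bbox x,y,w,h',r,round(q['score'],2))
E
python3 meas.py
python3 - <<'E'
from h import *
go(.5,.0443,.2)
im=cv2.imread('pics/w_last.png');cv2.imwrite('pics/w2.png',im)
E
```

```text
t: 13.4
tool_pos: [0.434, 0.041, 0.1986]
ee_rot: [3.141, -0.001, 0.024]
force: [0.6, -0.1, 0.2]
gripper_width: 0.649
grip_force: 0.0
tumbler 0.68 [ 26. 316.] [617.4  47.4]
tall_jar 0.6 [119. 314.] [534.4  47.9]
bottle 0.64 [214. 347.] [443.5  12.2]
cream_pot 0.61 [122. 311.] [531.5  50.2]
tumbler mask bbox x,y,w,h (275, 0, 83, 53) 0.67
short_jar mask bbox x,y,w,h (150, 0, 82, 33) 0.69
tall_jar mask bbox x,y,w,h (404, 0, 84, 32) 0.98
bottle mask bbox x,y,w,h (321, 185, 73, 83) 0.78
t 13.9 pos [433.9  41.  198.3] rot [3.142e+00 1.000e-03 2.400e-02] F [ 1.1  0.6 -0.3] w 0.998 gf 0.0
travel cm [ 6.62 -0.17 -0.17] roll None
```

View pics/w2.png

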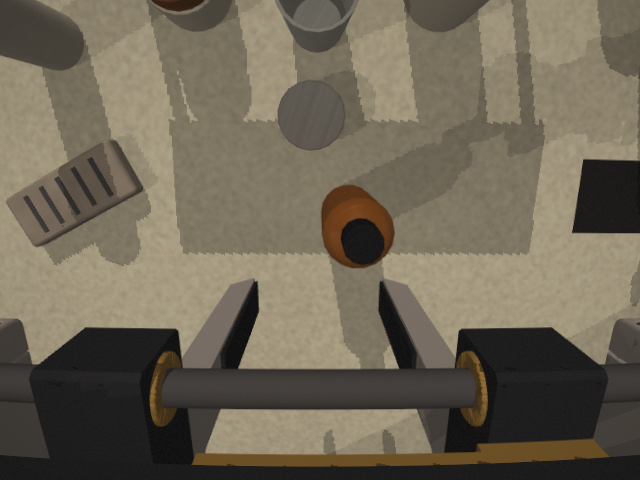

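The wrist view shows the tumbler foot's front edge at about (52,317), the jar feet at (30,197) and (31,440), the cream pot at (115,311) and the bottle cap at (241,362).

```bash

python3 - <<'E'
from h import *
for n,p,z in [('tumb foot',(52,317),0),('short',(30,197),0),('tall',(31.5,440),0),('cap',(241,362),.14),('dish',(193,75),.02)]:print(n,np.round(hit('wrist',p,z)*1000,1))
im=ctrl.capture('top');cv2.imwrite('pics/t3.png',im)
for l in ['tumbler','short_jar','tall_jar']:
  for q in ctrl.mark_of('top',l)[:2]:print(l,round(q['score'],2),np.round(q['position']),np.round(hit('top',q['position'],0)[:2]*1000,1))
a=rect(im,.085,.56,.70,-.1,.2,s=1000);b=rect(im,0.0,.56,.70,-.1,.2,s=1000);cv2.imwrite('pics/r3.png',cv2.resize(np.vstack([a,b]),None,fx=2,fy=2))
E
```

```text
tumb foot [594.   45.9   0. ]
short [611.9 156.8   0. ]
tall [615.5 -67.1   0. ]
cap [449.1  13.1 140. ]
dish [461.9 277.7  20. ]
tumbler 0.97 [220. 307.] [623.   41.4]
tumbler 0.3 [208. 243.] [645.3 153.4]
short_jar 0.97 [208. 243.] [644.1 153.5]
tall_jar 0.65 [209. 366.] [643.8 -61.8]
tall_jar 0.63 [131. 455.] [ 785.4 -220.8]
```

View pics/r3.png

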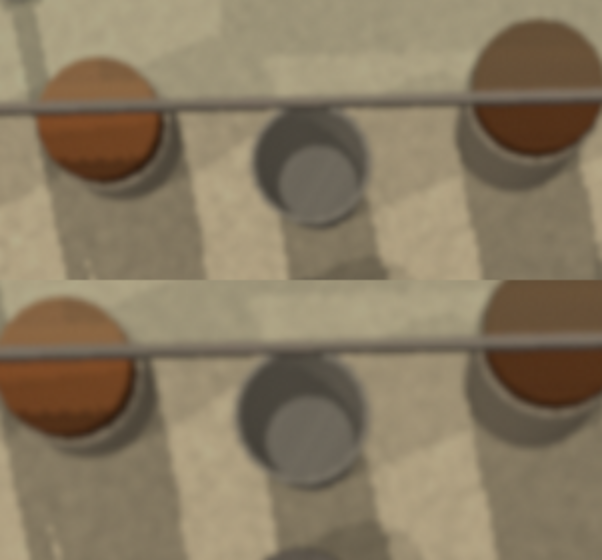

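The rectified view (top strip at z=85 mm, rim at (310,165)) puts the tumbler at (0.6175, 0.045). So it tipped under the rim push and settled back where it was. I'll pinch its front wall instead (fingers closing along x, gripper body above the plate) and drag it in.

```bash

python3 - <<'E'
from h import *
print(np.round(ctrl.sense()['joint_pos'],3))
go(.588,.0445,.198,.0237+np.pi/2);go(.588,.0445,.198,.0237-np.pi/2)
E
python3 -m pendant '{"travel":[[0,0,0],[0,0,0]],"roll":[0.14,0.14],"claw":[-1,-1]}'
python3 -c "
from rig import ctrl
print(ctrl.sense()['joint_pos'])"
```

```text
[-0.066  0.068  1.787 -0.     1.287  1.481]
t 14.1 pos [433.7  41.  198.7] rot [3.142 0.    0.024] F [-0.1 -0.4 -0.1] w 0.999 gf 0.0
travel cm [15.43  0.02  0.07] roll -1.571
t 14.1 pos [433.7  41.  198.7] rot [3.142 0.    0.024] F [-0.1 -0.4 -0.1] w 0.999 gf 0.0
travel cm [15.43  0.02  0.07] roll 1.571
t: 14.3
tool_pos: [0.4337, 0.041, 0.1988]
ee_rot: [3.142, -0.0, -0.262]
force: [-0.3, -0.7, 0.0]
gripper_width: 1.006
grip_force: 0.0
[-6.56801873e-02  6.78255040e-02  1.78693179e+00 -8.49581705e-05
  1.28656871e+00  1.76705172e+00]
```

```bash

python3 -m pendant '{"travel":[[0,0,0],[0,0,0],[0,0,0],[0,0,0],[0,0,0],[0,0,0],[0,0,0],[0,0,0]],"roll":[-0.147,-0.147,-0.147,-0.147,-0.147,-0.147,-0.147,-0.147],"claw":[0.5,0.5,0.5,0.5,0.5,0.5,0.5,0.5]}'
python3 -m pendant '{"travel":[[0,0,0],[0,0,0],[0,0,0],[0,0,0],[0,0,0],[0,0,0],[0,0,0]],"roll":[-0.137,-0.137,-0.137,-0.137,-0.137,0,0],"claw":[0.7,0.7,0.7,0.7,0.7,0.7,0.7]}'
python3 -c "
from h import *
go(.588,.0445,.0795,.0237+np.pi/2)"
```

```text
t: 15.1
tool_pos: [0.4337, 0.041, 0.1988]
ee_rot: [3.141, -0.0, 0.926]
force: [0.7, -0.8, 0.0]
gripper_width: 0.355
grip_force: 0.0
t: 15.8
tool_pos: [0.4338, 0.041, 0.1988]
ee_rot: [3.141, 0.0, 1.602]
force: [-0.7, -0.2, 0.3]
gripper_width: 0.152
grip_force: 0.0
t 15.8 pos [433.8  41.  198.8] rot [3.141 0.    1.602] F [-0.7 -0.2  0.3] w 0.152 gf 0.0
travel cm [-0.13 15.42 11.93] roll 0.007
```

```bash

python3 -m pendant '{"travel":[[0,3.5,0],[0,3.5,0],[0,3.5,0],[-0.1,3.0,0],[0,1.9,3],[0,0,3.5],[0,0,2.5],[0,0,0]],"roll":[0.007,0,0,0,0,0,0,0],"claw":[0.7,0.7,0.7,0.7,0.7,0.7,0.7,0.7]}'
python3 -m pendant '{"travel":[[0,0,0],[0,0,0]],"roll":[0,0],"claw":[0.7,0.7]}'
python3 - <<'E'
from h import *
go(.588,.0445,.0795,.0237+np.pi/2)
im=ctrl.capture('side');cv2.imwrite('pics/s4.png',np.hstack([cv2.resize(im[150:310,250:380],None,fx=3,fy=3),cv2.resize(ctrl.capture('wrist'),(400,480))]))
E
```

```text
t: 16.6
tool_pos: [0.5848, 0.0445, 0.1048]
ee_rot: [-3.133, -0.0, 1.596]
force: [-0.3, -0.3, -1.2]
gripper_width: 0.147
grip_force: 0.0
t: 16.8
tool_pos: [0.589, 0.0443, 0.1105]
ee_rot: [3.138, 0.0, 1.597]
force: [0.2, 0.3, -0.2]
gripper_width: 0.15
grip_force: 0.0
t 16.8 pos [589.   44.3 110.5] rot [3.138 0.    1.597] F [ 0.2  0.3 -0.2] w 0.15 gf 0.0
travel cm [ 0.02 -0.11  3.1 ] roll 0.003
```

View pics/s4.png

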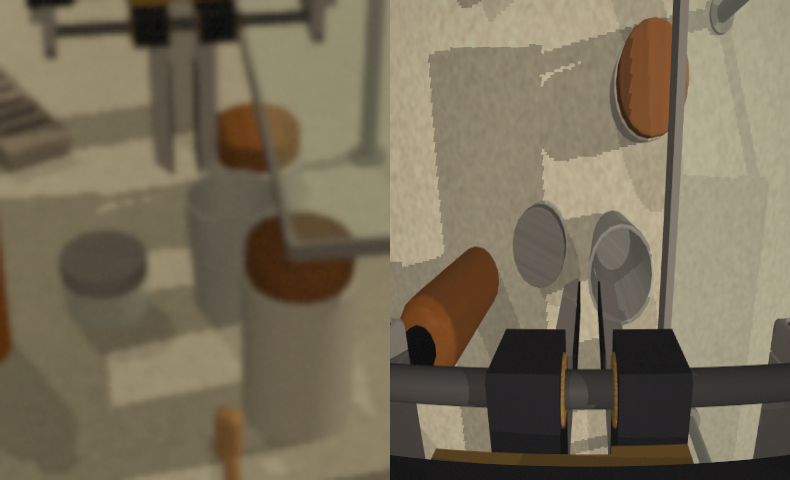

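That was the 11th picture, one over the limit of 10. I miscounted, so I'll view no more and go on by numbers only. It shows the fingers just above the front of the tumbler's rim (side crop 185,170) with the tumbler upright.

```bash

python3 -m pendant '{"travel":[[0,-0.1,1.5],[0,0,1.0],[0,0,0.6],[0,0,0],[0,0,0],[0,0,0],[0,0,0],[0,0,0]],"roll":[0,0,0,0,0,0,0,0],"claw":[0.7,0.7,0.7,0.7,1,1,1,1]}'
python3 -c "
from h import *
go(.6145,.0447,.0795,.0237+np.pi/2)"
```

```text
t: 17.7
tool_pos: [0.5876, 0.0443, 0.0783]
ee_rot: [3.139, 0.0, 1.598]
force: [0.6, 0.2, 1.9]
gripper_width: 0.027
grip_force: 29.7
t 17.7 pos [587.6  44.3  78.3] rot [3.139 0.    1.598] F [0.6 0.2 1.9] w 0.027 gf 29.7
travel cm [-0.03  2.69 -0.11] roll 0.003
```

```bash

python3 -m pendant '{"travel":[[0,0.4,0],[0,0.5,0],[0,0.5,0],[0,0.5,0],[0,0.4,0],[0,0.1,0],[0,0,0],[0,0,0]],"roll":[0,0,0,0,0,0,0,0],"claw":[1,1,1,1,1,1,1,1]}'
python3 -c "
from h import *
go(.6145,.0447,.0795,.0237+np.pi/2)"
```

```text
t: 18.5
tool_pos: [0.6065, 0.045, 0.0787]
ee_rot: [-3.134, 0.0, 1.598]
force: [-8.6, -0.3, 11.1]
gripper_width: 0.026
grip_force: 33.6
t 18.5 pos [606.5  45.   78.7] rot [-3.134  0.     1.598] F [-8.6 -0.3 11.1] w 0.026 gf 33.6
travel cm [-0.05  0.8  -0.08] roll 0.004
```

```bash

python3 -m pendant '{"travel":[[0,-0.5,0],[0,0,0],[0,0,0],[0,0,-0.3],[0,0,0],[0,0,0]],"roll":[0,0,0,0,0,0],"claw":[1,1,0.86,0.86,0.86,0.86]}'
python3 -m pendant '{"travel":[[0,0,0],[0,0,0],[0,0,0]],"roll":[0,0,0],"claw":[1,1,1]}'
python3 -c "
from h import *
go(.6145,.0447,.0815,.0237+np.pi/2)"
```

```text
t: 19.1
tool_pos: [0.6059, 0.0449, 0.0804]
ee_rot: [-3.142, 0.0, 1.598]
force: [-0.3, -0.1, -0.5]
gripper_width: 0.068
grip_force: 0.0
t: 19.4
tool_pos: [0.6058, 0.0449, 0.0805]
ee_rot: [3.141, 0.0, 1.598]
force: [-0.1, 0.3, -0.9]
gripper_width: 0.025
grip_force: 29.9
t 19.4 pos [605.8  44.9  80.5] rot [3.141 0.    1.598] F [-0.1  0.3 -0.9] w 0.025 gf 29.9
travel cm [-0.04  0.87 -0.1 ] roll 0.003
```

```bash

python3 -m pendant '{"travel":[[0,0.2,0],[0,0.2,0],[0,0,0]],"roll":[0,0,0],"claw":[1,1,1]}'
python3 -c "
from h import *
go(.6145,.0447,.0815,.0237+np.pi/2)"
```

```text
t: 19.7
tool_pos: [0.608, 0.0449, 0.0817]
ee_rot: [-3.138, 0.0, 1.598]
force: [-4.8, 0.5, 7.3]
gripper_width: 0.023
grip_force: 30.0
t 19.7 pos [608.   44.9  81.7] rot [-3.138  0.     1.598] F [-4.8  0.5  7.3] w 0.023 gf 30.0
travel cm [-0.04  0.64  0.02] roll 0.003
```

```bash

python3 -m pendant '{"travel":[[0,-0.4,0],[0,0,0],[0,0,0],[0,0,-0.6],[0,0,-1.5],[0,-1,-2],[0,-3,-3],[0,-4,-2]],"roll":[0,0,0,0,0,0.1,0.14,0.14],"claw":[1,0.86,0.86,0.86,0.86,0.86,0.86,0.86]}'
python3 -m pendant '{"travel":[[-0.5,-4,0],[-1,-4,0],[0,0,0],[0,0,0],[0,0,0],[0,0,0],[0,0,0],[0,0,0]],"roll":[0.14,0.14,0.14,0.14,0.14,0.14,0.14,0.14],"claw":[1,1,1,1,1,1,1,1]}'
cat >> h.py <<'E'
from scipy.optimize import minimize
def rimfit(im,c,z=.085,r=.031,cam='top',free=False):
    g=cv2.GaussianBlur(rect(im,z,c[0]-.05,c[0]+.05,c[1]-.05,c[1]+.05,cam,2000),(0,0),2)
    g=np.hypot(cv2.Sobel(g.mean(2),6,1,0),cv2.Sobel(g.mean(2),6,0,1)).astype(np.float32);g=np.minimum(g,np.percentile(g,95))
    th=np.linspace(0,2*np.pi,240)
    def f(p):
        return -cv2.remap(g,np.float32(100-2000*p[1]+2000*r*np.cos(th))[None],np.float32(100-2000*p[0]+2000*r*np.sin(th))[None],1).mean()
    G=np.arange(-.016,.0161,.001);b=min(((f((a,d)),a,d) for a in G for d in G))
    m=minimize(f,b[1:],method='Nelder-Mead',options=dict(initial_simplex=np.array([b[1:],(b[1]+.001,b[2]),(b[1],b[2]+.001)])))
    return np.round([c[0]+m.x[0],c[1]+m.x[1],m.fun],4)
E
python3 - <<'E'
from h import *
go(.606,.045,.1,.0237)
im=ctrl.capture('top');cv2.imwrite('pics/t4.png',im)
old=cv2.imread('pics/t3.png')
print('old',rimfit(old,(.62,.045)),rimfit(old,(.62,.045),r=.030),'now',rimfit(im,(.635,.045)),rimfit(im,(.635,.045),r=.030))
for l in ['tumbler']:
  for q in ctrl.mark_of('top',l)[:2]:print(l,round(q['score'],2),np.round(q['position']),np.round(hit('top',q['position'],0)[:2]*1000,1))
E
```

```text
t: 20.5
tool_pos: [0.5284, 0.0547, 0.1735]
ee_rot: [3.138, -0.001, 1.211]
force: [-0.2, 1.2, -0.4]
gripper_width: 0.067
grip_force: 0.0
t: 21.3
tool_pos: [0.4479, 0.0745, 0.1722]
ee_rot: [3.141, -0.001, 0.092]
force: [-0.3, 0.1, -0.1]
gripper_width: -0.001
grip_force: 0.0
t 21.3 pos [447.9  74.5 172.2] rot [ 3.141e+00 -1.000e-03  9.200e-02] F [-0.3  0.1 -0.1] w -0.001 gf 0.0
travel cm [15.46  4.39  7.24] roll 0.068
old [  0.6168   0.044  -27.9319] [  0.6188   0.0453 -30.6498] now [  0.6296   0.043  -29.4428] [  0.6321   0.0447 -31.4906]
tumbler 0.9 [217. 310.] [629.1  35.7]
tumbler 0.37 [324. 325.] [446.5   8.5]
```

```bash

python3 -m pendant '{"travel":[[0,0,0],[3.5,0.8,0],[3.5,0.8,0],[3.5,0.8,2],[3,0.7,2],[1.75,0.3,2.2],[0,0,0],[0,0,0]],"roll":[0.068,0,0,0,0,0,0,0],"claw":[1,1,1,1,1,1,1,1]}'
python3 -c "
from h import *
go(.603,.0447,.085,.0237)"
```

```text
t: 22.2
tool_pos: [0.6002, 0.0451, 0.1093]
ee_rot: [-3.141, 0.002, 0.031]
force: [-1.2, 1.1, 0.3]
gripper_width: 0.004
grip_force: 0.0
t 22.2 pos [600.2  45.1 109.3] rot [-3.141e+00  2.000e-03  3.100e-02] F [-1.2  1.1  0.3] w 0.004 gf 0.0
travel cm [0.28 0.05 2.43] roll 0.008
```

```bash

python3 -m pendant '{"travel":[[0.2,0.05,1.2],[0,0,0.8],[0,0,0.3],[0,0,0]],"roll":[0.008,0,0,0],"claw":[1,1,1,1]}'
python3 -m pendant '{"travel":[[0,0,0.15],[0,0,0]],"roll":[0,0],"claw":[1,1]}'
python3 -c "
from h import *
go(.617,.0447,.085,.0237)"
```

```text
t: 22.6
tool_pos: [0.602, 0.0448, 0.0864]
ee_rot: [3.142, 0.001, 0.022]
force: [-0.7, -0.8, 0.7]
gripper_width: 0.006
grip_force: 0.0
t: 22.8
tool_pos: [0.603, 0.0447, 0.0855]
ee_rot: [3.142, -0.001, 0.022]
force: [0.3, -1.0, -0.0]
gripper_width: 0.006
grip_force: 0.1
t 22.8 pos [603.   44.7  85.5] rot [ 3.142e+00 -1.000e-03  2.200e-02] F [ 0.3 -1.  -0. ] w 0.006 gf 0.1
travel cm [1.4  0.03 0.05] roll -0.002
```

```bash

python3 -m pendant '{"travel":[[0,0,0.1],[0,0,0]],"roll":[0,0],"claw":[1,1]}'
python3 -m pendant '{"travel":[[0,0,0.05],[0,0,0]],"roll":[0,0],"claw":[1,1]}'
```

```text
t: 23.0
tool_pos: [0.6031, 0.0447, 0.0852]
ee_rot: [3.142, -0.001, 0.022]
force: [-0.5, -0.7, 5.0]
gripper_width: 0.007
grip_force: 2.3
t: 23.2
tool_pos: [0.6031, 0.0447, 0.0851]
ee_rot: [3.141, -0.001, 0.022]
force: [-2.9, 1.1, 7.0]
gripper_width: 0.007
grip_force: 3.4
```

```bash

python3 -m pendant '{"travel":[[0.2,0,0],[0.2,0,0],[0.2,0,0],[0,0,0]],"roll":[0,0,0,0],"claw":[1,1,1,1]}'
python3 -c "
from h import *
im=ctrl.capture('side')
for q in ctrl.trace('side','tumbler')[:1]:print(q['score'],q['position'],q['mask'].sum(),cv2.boundingRect(q['mask'].astype(np.uint8)))"
```

```text
t: 23.6
tool_pos: [0.6054, 0.0447, 0.0857]
ee_rot: [3.141, 0.006, 0.022]
force: [-9.4, -0.5, 15.3]
gripper_width: 0.006
grip_force: 7.7
0.65 [221.9, 325.0] 573 (320, 206, 21, 49)
```

Pressing on the rim jams against the base friction. The earlier pinch-drag force was probably the same jam, not shelf contact. I'll pinch again, unload the foot by lifting slightly, and then move.

```bash

python3 -m pendant '{"travel":[[-0.4,0,-0.2],[0,0,-1.5],[-1,0,-3],[-2,0,-3],[0,0,0],[0,0,0],[0,0,0],[0,0,0]],"roll":[0,0,-0.1,-0.147,-0.147,-0.147,-0.147,-0.147],"claw":[1,1,1,0.7,0.7,0.7,0.7,0.7]}'
python3 -m pendant '{"travel":[[0,0,0],[0,0,0],[0,0,0],[0,0,0],[0,0,0],[0,0,0]],"roll":[-0.147,-0.147,-0.147,-0.147,-0.147,0],"claw":[0.7,0.7,0.7,0.7,0.7,0.7]}'
python3 - <<'E'
from h import *
go(.604,.0447,.079,.0237+np.pi/2)
im=ctrl.capture('top')
print(rimfit(im,(.635,.045)),rimfit(im,(.635,.045),r=.030))
cal=ctrl.calibration('wrist');w=ctrl.capture('wrist')
print(rimfit(w,(.635,.045),cam='wrist'),rimfit(w,(.635,.045),r=.030,cam='wrist'))
E
```

```text
t: 24.5
tool_pos: [0.5752, 0.042, 0.1608]
ee_rot: [3.141, -0.0, 0.863]
force: [0.3, 0.4, -0.8]
gripper_width: 0.154
grip_force: 0.0
t: 25.1
tool_pos: [0.5751, 0.042, 0.1606]
ee_rot: [3.141, 0.0, 1.591]
force: [0.5, 0.0, 0.2]
gripper_width: 0.148
grip_force: 0.0
t 25.1 pos [575.1  42.  160.6] rot [3.141 0.    1.591] F [0.5 0.  0.2] w 0.148 gf 0.0
travel cm [0.21 2.89 8.16] roll -0.003
[ 0.618   0.0271 -3.2744] [ 0.6182  0.0412 -2.6994]
[  0.6334   0.0462 -40.1137] [  0.6309   0.0462 -41.8529]
```

```bash

python3 -m pendant '{"travel":[[0.2,2.9,0],[0,0,3],[0,0,3],[0,0,1.5],[0,0,0.65],[0,0,0],[0,0,0],[0,0,0]],"roll":[0,0,0,0,0,0,0,0],"claw":[0.7,0.7,0.7,0.7,0.7,0.7,1,1]}'
python3 -m pendant '{"travel":[[0,0,0],[0,0,0]],"roll":[0,0],"claw":[1,1]}'
python3 -m pendant '{"travel":[[0,0,-0.2],[0,0,0]],"roll":[0,0],"claw":[1,1]}'
python3 -c "
from h import *
go(.617,.0450,.079,.0237+np.pi/2)"
```

```text
t: 26.0
tool_pos: [0.6044, 0.0446, 0.0796]
ee_rot: [3.141, 0.0, 1.591]
force: [-0.1, 0.3, 0.1]
gripper_width: 0.026
grip_force: 30.0
t: 26.2
tool_pos: [0.6041, 0.0447, 0.0794]
ee_rot: [3.141, -0.0, 1.591]
force: [-0.6, -0.2, 2.0]
gripper_width: 0.024
grip_force: 30.0
t: 26.4
tool_pos: [0.6041, 0.0445, 0.0812]
ee_rot: [3.141, 0.0, 1.592]
force: [-0.8, -0.0, 0.1]
gripper_width: 0.03
grip_force: 29.9
t 26.4 pos [604.1  44.5  81.2] rot [3.141 0.    1.592] F [-0.8 -0.   0.1] w 0.03 gf 29.9
travel cm [0.02 1.29 0.22] roll -0.003
```

```bash

python3 -m pendant '{"travel":[[0,0.2,0],[0,0.2,0],[0,0,0]],"roll":[0,0,0],"claw":[1,1,1]}'
python3 -m pendant '{"travel":[[0,0.2,-0.05],[0,0.1,0],[0,0,0]],"roll":[0,0,0],"claw":[1,1,1]}'
```

```text
t: 26.7
tool_pos: [0.6061, 0.0446, 0.0821]
ee_rot: [-3.138, 0.0, 1.592]
force: [-5.1, -0.1, 9.0]
gripper_width: 0.028
grip_force: 30.0
t: 27.0
tool_pos: [0.6083, 0.0447, 0.0832]
ee_rot: [-3.137, 0.0, 1.592]
force: [-7.5, 0.1, 12.9]
gripper_width: 0.023
grip_force: 30.1
```

```bash

python3 -m pendant '{"travel":[[0,-0.1,0.2],[0,0,0],[0,0,0],[0,-0.1,0.25],[0,0,0.1],[0,0,0],[0,0,0],[0,0,0]],"roll":[0,0,0,0,0,0,0,0],"claw":[1,0.86,0.86,0.86,0.86,0.86,0.86,0.86]}'
python3 -c "
from h import *
go(.617,.0450,.0765,.0237+np.pi/2)"
```

```text
t: 27.8
tool_pos: [0.6104, 0.0447, 0.0796]
ee_rot: [3.137, 0.0, 1.592]
force: [-7.4, -0.1, 17.9]
gripper_width: 0.07
grip_force: 9.0
t 27.8 pos [610.4  44.7  79.6] rot [3.137 0.    1.592] F [-7.4 -0.1 17.9] w 0.07 gf 9.0
travel cm [0.02 0.66 0.31] roll -0.003
```

```bash

python3 -m pendant '{"travel":[[0,0,-1.0],[0,0,-0.5],[0,0,0]],"roll":[0,0,0],"claw":[0.86,1,1]}'
python3 -m pendant '{"travel":[[0,0,0],[0,0.2,0],[0,0,0]],"roll":[0,0,0],"claw":[0.95,0.95,0.95]}'
python3 -m pendant '{"travel":[[0,0.3,0],[0,0,0]],"roll":[0,0],"claw":[0.95,0.95]}'
python3 -m pendant '{"travel":[[0,0.3,0],[0,0,0]],"roll":[0,0],"claw":[0.95,0.95]}'
python3 -m pendant '{"travel":[[0,0.3,0],[0,0,0]],"roll":[0,0],"claw":[0.95,0.95]}'
```

```text
t: 28.1
tool_pos: [0.6099, 0.0447, 0.0916]
ee_rot: [3.14, 0.0, 1.592]
force: [0.3, 0.1, 0.4]
gripper_width: 0.006
grip_force: 0.0
t: 28.4
tool_pos: [0.6111, 0.0448, 0.0906]
ee_rot: [-3.141, 0.0, 1.592]
force: [0.2, 0.5, -0.6]
gripper_width: 0.026
grip_force: 0.0
t: 28.6
tool_pos: [0.6144, 0.0448, 0.091]
ee_rot: [3.141, 0.0, 1.592]
force: [-0.2, -1.1, 1.6]
gripper_width: 0.022
grip_force: 0.0
t: 28.8
tool_pos: [0.6172, 0.0449, 0.0911]
ee_rot: [-3.142, 0.0, 1.592]
force: [-0.3, 0.2, -0.8]
gripper_width: 0.028
grip_force: 0.0
t: 29.0
tool_pos: [0.6169, 0.0449, 0.0911]
ee_rot: [-3.135, 0.0, 1.592]
force: [-6.6, -0.8, 4.5]
gripper_width: 0.021
grip_force: 3.4
```

The bare fingers, closed to wall thickness, touch the shelf edge at tool x≈0.617. The pinch can therefore bring the tumbler to about 0.646, and the earlier resistance was the tumbler jamming. I'll measure it again.

```bash

python3 -m pendant '{"travel":[[0,-1.0,-2],[0,-1.2,-3],[0,0,-2],[0,0,0],[0,0,0]],"roll":[0,0,0,0,0],"claw":[0.95,0.7,0.7,0.7,0.7]}'
python3 - <<'E'
from h import *
w=ctrl.capture('wrist');go(.604,.0447,.077,.0237+np.pi/2)
for r in(.030,.0305,.031):print(rimfit(w,(.635,.045),cam='wrist',r=r))
for q in ctrl.mark_of('wrist','tumbler')[:1]:print(q['score'],hit('wrist',q['position']))
E
```

```text
t: 29.5
tool_pos: [0.5982, 0.0445, 0.1611]
ee_rot: [3.141, 0.0, 1.592]
force: [-0.0, -0.0, -0.8]
gripper_width: 0.146
grip_force: 0.0
t 29.55 pos [597.5  44.5 160.2] rot [-3.14   0.     1.592] F [-0.4 -0.6 -1.3] w 0.151 gf 0.0
travel cm [0.01 0.66 8.32] roll -0.003
[  0.6272   0.0463 -37.0833]
[  0.6268   0.0459 -33.817 ]
[  0.6259   0.0452 -31.738 ]
0.73 [ 6.28101194e-01  4.58264627e-02 -5.55111512e-17]
```

```bash

python3 -m pendant '{"travel":[[0,0.05,3],[0,0,3],[0,0,1.5],[0,0,0.7],[0,0,0],[0,0,0],[0,0,0],[0,0,0]],"roll":[0,0,0,0,0,0,0,0],"claw":[0.7,0.7,0.7,0.7,0.7,1,1,1]}'
python3 -m pendant '{"travel":[[0,0,0],[0,0,0]],"roll":[0,0],"claw":[1,1]}'
python3 -m pendant '{"travel":[[0,0,-0.2],[0,0,-0.4],[0,0,0],[0,0,0]],"roll":[0,0,0,0],"claw":[1,1,1,1]}'
python3 -c "
from h import *
go(.617,.0450,.0765,.0237+np.pi/2)
w=ctrl.capture('wrist')
print(rimfit(w,(.630,.045),cam='wrist',r=.0305,z=.091))"
```

```text
t: 30.4
tool_pos: [0.5991, 0.0445, 0.0795]
ee_rot: [3.14, 0.0, 1.592]
force: [0.7, -0.2, -1.2]
gripper_width: 0.021
grip_force: 29.7
t: 30.6
tool_pos: [0.5987, 0.0445, 0.0794]
ee_rot: [3.141, 0.0, 1.592]
force: [1.6, 0.2, -0.5]
gripper_width: 0.024
grip_force: 29.7
t: 31.0
tool_pos: [0.5982, 0.0445, 0.0852]
ee_rot: [-3.141, 0.0, 1.592]
force: [0.2, -0.5, -1.5]
gripper_width: 0.027
grip_force: 30.0
t 31.0 pos [598.2  44.5  85.2] rot [-3.141  0.     1.592] F [ 0.2 -0.5 -1.5] w 0.027 gf 30.0
travel cm [0.01 1.88 0.87] roll -0.003
[  0.6275   0.0468 -39.2208]
```

```bash

python3 -m pendant '{"travel":[[0,0.3,0],[0,0.3,0],[0,0,0]],"roll":[0,0,0],"claw":[1,1,1]}'
python3 -m pendant '{"travel":[[0,0.3,0],[0,0.2,0],[0,0,0]],"roll":[0,0,0],"claw":[1,1,1]}'
python3 -m pendant '{"travel":[[0,0.2,0],[0,0.2,0],[0,0,0]],"roll":[0,0,0],"claw":[1,1,1]}'
```

```text
t: 31.35
tool_pos: [0.6052, 0.0446, 0.0851]
ee_rot: [3.141, 0.0, 1.592]
force: [-0.4, -0.8, -1.5]
gripper_width: 0.024
grip_force: 30.0
t: 31.65
tool_pos: [0.6099, 0.0447, 0.0851]
ee_rot: [3.141, 0.0, 1.592]
force: [0.3, -0.5, -2.6]
gripper_width: 0.027
grip_force: 30.0
t: 31.95
tool_pos: [0.6139, 0.0448, 0.0852]
ee_rot: [3.141, 0.0, 1.592]
force: [0.6, -0.4, -1.7]
gripper_width: 0.026
grip_force: 30.0
```

```bash

python3 -m pendant '{"travel":[[0,0.15,0],[0,0,0.3],[0,0,0.2],[0,0,0]],"roll":[0,0,0,0],"claw":[1,1,1,1]}'
python3 -m pendant '{"travel":[[0,0,0.1],[0,0,0]],"roll":[0,0],"claw":[1,1]}'
```

```text
t: 32.35
tool_pos: [0.614, 0.0448, 0.0804]
ee_rot: [-3.14, 0.0, 1.592]
force: [-3.3, 0.0, 4.1]
gripper_width: 0.028
grip_force: 29.8
t: 32.55
tool_pos: [0.6136, 0.0448, 0.0802]
ee_rot: [-3.14, 0.0, 1.592]
force: [-4.1, -0.4, 8.2]
gripper_width: 0.026
grip_force: 29.9
```

```bash

python3 -m pendant '{"travel":[[0,0,-0.1],[0,0,0],[0,-0.05,0],[0,0,0],[0,0,-0.6],[0,0,-1],[0,-1,-2],[0,0,0]],"roll":[0,0,0,0,0,0,0,0],"claw":[1,0.9,0.9,0.9,0.9,0.9,0.9,0.9]}'
python3 - <<'E'
from h import *
go(.617,.0450,.0765,.0237+np.pi/2)
w=ctrl.capture('wrist')
for r in(.030,.031):print(rimfit(w,(.640,.045),cam='wrist',r=r))
for q in ctrl.mark_of('wrist','tumbler')[:1]:print(q['score'],hit('wrist',q['position']))
E
```

```text
t: 33.35
tool_pos: [0.6061, 0.0446, 0.1194]
ee_rot: [3.136, 0.0, 1.592]
force: [1.0, 0.2, 0.3]
gripper_width: 0.049
grip_force: 0.0
t 33.35 pos [606.1  44.6 119.4] rot [3.136 0.    1.592] F [1.  0.2 0.3] w 0.049 gf 0.0
travel cm [0.02 1.06 4.3 ] roll -0.003
[  0.6382   0.0462 -41.9448]
[  0.6373   0.0457 -36.8704]
0.95 [0.6393712  0.04752133 0.        ]
```

The tumbler carried freely but settled a few mm short, at about 0.639. I'll finish with the fingers closing along y on the front part of its rim: that either grips it for a short carry or squeezes it gently forward.

```bash

python3 -m pendant '{"travel":[[0,-1.5,-2.5],[0,0,-2],[0,0,0],[0,0,0],[0,0,0],[0,0,0],[0,0,0],[0,0,0]],"roll":[0.1,0.147,0.147,0.147,0.147,0.147,0.147,0.147],"claw":[-1,-1,-1,-1,-1,-1,-1,-1]}'
python3 -m pendant '{"travel":[[0,0,0],[0,0,0],[0,0,0],[0,0,0]],"roll":[0.147,0.147,0.145,0],"claw":[-1,-1,-1,-1]}'
python3 - <<'E'
from h import *
go(.6135,.0448,.0795,.0237)
w=ctrl.capture('wrist')
for r in(.030,.031):print(rimfit(w,(.640,.045),cam='wrist',r=r))
for n,c,z in(('short',(.6442,.1544),.07),('tall',(.6483,-.0643),.125)):
  print(n,[rimfit(w,c,cam='wrist',r=r,z=z).tolist() for r in(.031,.033,.034)])
E
```

```text
t: 34.25
tool_pos: [0.5895, 0.0443, 0.1602]
ee_rot: [-3.141, 0.001, 0.457]
force: [-0.1, -0.2, 0.3]
gripper_width: 0.693
grip_force: 0.0
t: 34.65
tool_pos: [0.5895, 0.0443, 0.1603]
ee_rot: [3.142, 0.001, 0.024]
force: [-0.0, 0.6, -0.5]
gripper_width: 0.991
grip_force: 0.0
t 34.65 pos [589.5  44.3 160.3] rot [3.142e+00 1.000e-03 2.400e-02] F [-0.   0.6 -0.5] w 0.991 gf 0.0
travel cm [2.41 0.01 8.08] roll 0.0
[  0.6385   0.0464 -30.6983]
[  0.6372   0.0465 -26.4238]
short [[0.6441, 0.1568, -32.6853], [0.6439, 0.1544, -34.0279], [0.6426, 0.1539, -29.4795]]
tall [[0.6493, -0.0631, -34.3019], [0.6492, -0.0597, -38.1739], [0.6472, -0.0596, -36.1261]]
```

```bash

python3 -m pendant '{"travel":[[2.4,-0.05,0],[0,0,3],[0,0,3],[0,0,1.5],[0,0,0.6],[0,0,0],[0,0,0]],"roll":[0,0,0,0,0,0,0],"claw":[-0.7,-0.7,-0.4,-0.4,-0.4,-0.4,-0.4]}'
python3 -c "
from h import *
go(.6135,.0453,.0795,.0237)"
```

```text
t: 35.4
tool_pos: [0.6143, 0.0454, 0.0809]
ee_rot: [3.141, -0.002, 0.025]
force: [0.3, -1.1, 0.0]
gripper_width: 0.7
grip_force: 0.0
t 35.4 pos [614.3  45.4  80.9] rot [ 3.141e+00 -2.000e-03  2.500e-02] F [ 0.3 -1.1  0. ] w 0.7 gf 0.0
travel cm [-0.08  0.01  0.14] roll 0.001
```

```bash

python3 -m pendant '{"travel":[[0,0,0.12],[0,0,0],[0,0,0],[0,0,0],[0,0,0],[0,0,0]],"roll":[0,0,0,0,0,0],"claw":[0,0.22,0.22,0.22,0.22,0.22]}'
```

```text
t: 36.0
tool_pos: [0.6133, 0.0454, 0.0791]
ee_rot: [3.141, 0.0, 0.024]
force: [-1.3, 0.3, 0.9]
gripper_width: 0.393
grip_force: 0.7
```

```bash

python3 -m pendant '{"travel":[[-1,0,0],[-2,0,-1],[-1,0,-3],[0,0,-3],[0,0,-1],[0,0,0],[0,0,0]],"roll":[0,0,0,0,0,0,0],"claw":[0.22,0.22,0.22,-0.5,-1,-1,-1]}'
cat > m2.py <<'E'
from h import *
go(.6135,.0448,.0795,.0237)
w=ctrl.capture('wrist')
for r in(.030,.031):print(rimfit(w,(.640,.045),cam='wrist',r=r))
for n,c,z in(('short',(.6442,.1544),.07),('tall',(.6483,-.0643),.125)):
  print(n,[rimfit(w,c,cam='wrist',r=r,z=z).tolist() for r in(.033,.034)])
for q in ctrl.mark_of('wrist','tumbler')[:1]:print(q['score'],hit('wrist',q['position']))
for n in('side','top'):
  im=ctrl.capture(n)
  for q in ctrl.mark_of(n,'tumbler')[:1]:print(n,q['score'],hit(n,q['position']))
  for q in ctrl.trace(n,'tumbler')[:1]:print(q['position'],cv2.boundingRect(q['mask'].astype(np.uint8)))
E
python3 m2.py
```

```text
t: 36.7
tool_pos: [0.5728, 0.0444, 0.1579]
ee_rot: [3.142, 0.002, 0.024]
force: [-0.4, -0.3, -0.7]
gripper_width: 0.693
grip_force: 0.0
t 36.7 pos [572.8  44.4 157.9] rot [3.142e+00 2.000e-03 2.400e-02] F [-0.4 -0.3 -0.7] w 0.693 gf 0.0
travel cm [4.09 0.06 7.83] roll 0.0
[  0.6383   0.0458 -30.6638]
[  0.637    0.0455 -26.6337]
short [[0.6437, 0.1539, -36.7061], [0.6421, 0.1539, -30.9272]]
tall [[0.6483, -0.0597, -44.3761], [0.6462, -0.0596, -41.4517]]
0.54 [0.53118789 0.05172281 0.        ]
[218.7, 326.4] (323, 207, 18, 40)
```

```bash

python3 -m pendant '{"travel":[[-3.5,0.8,-1],[-3.5,0.9,0],[-3.5,0.9,0],[-2.2,0.5,0],[0,0,0],[0,0,0]],"roll":[0,0,0,0,0,0],"claw":[-1,-1,-1,-1,-1,-1]}'
cat > m3.py <<'E'
from h import *
go(.446,.0125,.0795,.0237)
im=ctrl.capture('top');cv2.imwrite('pics/t5.png',im)
for r in(.030,.031):print(rimfit(im,(.640,.045),r=r))
for q in ctrl.mark_of('top','tumbler')[:1]:print(q['score'],hit('top',q['position']))
g=cv2.GaussianBlur(rect(im,.085,.57,.70,.0,.09,s=1000),(0,0),1).mean(2)
print('col y=.045 x .57..:',g[::-1,40:50].mean(1)[20:80:2].round().astype(int).tolist())
w=ctrl.capture('wrist')
for q in ctrl.mark_of('wrist','bottle')[:1]:print('bottle',q['score'],hit('wrist',q['position']))
E
python3 m3.py
```

```text
t: 37.7
tool_pos: [0.4481, 0.0104, 0.1694]
ee_rot: [3.141, -0.002, 0.023]
force: [0.1, -0.3, -0.5]
gripper_width: 1.002
grip_force: 0.0
t 37.7 pos [448.1  10.4 169.4] rot [ 3.141e+00 -2.000e-03  2.300e-02] F [ 0.1 -0.3 -0.5] w 1.002 gf 0.0
travel cm [-0.22 -0.22  8.99] roll -0.0
[  0.6402   0.0442 -31.0469]
[  0.6374   0.043  -29.5616]
0.74 [0.64482536 0.04028229 0.        ]
col y=.045 x .57..: [108, 108, 109, 110, 110, 110, 109, 100, 84, 78, 90, 101, 101, 99, 98, 99, 99, 98, 98, 98, 97, 97, 97, 97, 97, 97, 94, 86, 83, 96]
bottle 0.59 [0.44197836 0.01292539 0.        ]
```

```bash
python3 - <<'E'
from h import *
for n in('t3','t4','t5'):
    im=cv2.imread(f'pics/{n}.png')
    g=cv2.GaussianBlur(rect(im,.085,.56,.70,.0,.09,s=1000),(0,0),1).mean(2)[::-1,40:50].mean(1)
    d=np.diff(g);i=np.argmin(d[15:60])+15;j=np.argmin(g[15:60])+15;print(n,'steepest',.56+i/1000,'darkest',.56+j/1000)
E
```

```text
t3 steepest 0.5840000000000001 darkest 0.5870000000000001
t4 steepest 0.5970000000000001 darkest 0.6000000000000001
t5 steepest 0.6050000000000001 darkest 0.6080000000000001
```

The top images show the tumbler at x≈0.6385, about 8 mm short: the squeeze only tilted it. I'll repeat the pinch-carry further forward and press it flat before releasing.

```bash

python3 -m pendant '{"travel":[[3.5,-0.8,0],[3.5,-0.8,0],[3.5,-0.8,0],[3.0,-0.8,0],[0.2,-0.2,0],[0,0,0],[0,0,0],[0,0,0]],"roll":[0,0,0,0,-0.147,-0.147,-0.147,-0.147],"claw":[0.79,0.79,0.79,0.79,0.79,0.79,0.79,0.79]}'
python3 -m pendant '{"travel":[[0,0,0],[0,0,0],[0,0,0],[0,0,0],[0,0,0],[0,0,0],[0,0,0],[0,0,0]],"roll":[-0.147,-0.147,-0.147,-0.147,-0.147,-0.147,-0.1,0],"claw":[0.79,0.79,0.79,0.79,0.79,0.79,0.79,0.79]}'
python3 -c "
from h import *
go(.609,.0452,.0785,.0237+np.pi/2)"
```

```text
t: 38.7
tool_pos: [0.5843, 0.0481, 0.1682]
ee_rot: [-3.141, 0.001, 0.618]
force: [0.1, -0.1, -0.4]
gripper_width: 0.358
grip_force: 0.0
t: 39.5
tool_pos: [0.5841, 0.048, 0.1684]
ee_rot: [-3.141, -0.0, 1.594]
force: [0.3, 0.0, 1.4]
gripper_width: 0.107
grip_force: 0.0
t 39.5 pos [584.1  48.  168.4] rot [-3.141 -0.     1.594] F [0.3 0.  1.4] w 0.107 gf 0.0
travel cm [-0.34  2.49  8.99] roll -0.001
```

```bash

python3 -m pendant '{"travel":[[-0.35,2.45,0],[0,0,3],[0,0,3],[0,0,2],[0,0,1],[0,0,0],[0,0,0],[0,0,0]],"roll":[0,0,0,0,0,0,0,0],"claw":[0.79,0.79,0.79,0.79,0.79,0.79,1,1]}'
python3 -m pendant '{"travel":[[0,0,0],[0,0,-0.2],[0,0,-0.4],[0,0,0]],"roll":[0,0,0,0],"claw":[1,1,1,1]}'
python3 -c "
from h import *
go(.6165,.0452,.0785,.0237+np.pi/2)"
```

```text
t: 40.3
tool_pos: [0.6102, 0.0449, 0.0797]
ee_rot: [3.137, 0.0, 1.593]
force: [2.7, 0.4, 2.3]
gripper_width: 0.026
grip_force: 30.2
t: 40.7
tool_pos: [0.6067, 0.0447, 0.0845]
ee_rot: [-3.139, 0.0, 1.594]
force: [0.3, -0.4, -1.6]
gripper_width: 0.027
grip_force: 29.9
t 40.7 pos [606.7  44.7  84.5] rot [-3.139  0.     1.594] F [ 0.3 -0.4 -1.6] w 0.027 gf 29.9
travel cm [0.02 0.98 0.59] roll -0.001
```

```bash

python3 -m pendant '{"travel":[[0,0.4,0],[0,0.3,0],[0,0.3,0],[0,0,0]],"roll":[0,0,0,0],"claw":[1,1,1,1]}'
python3 -m pendant '{"travel":[[0,0.1,0.2],[0,0.1,0.2],[0,0.1,0.2],[0,0,0]],"roll":[0,0,0,0],"claw":[1,1,1,1]}'
```

```text
t: 41.1
tool_pos: [0.617, 0.0449, 0.0846]
ee_rot: [-3.139, 0.0, 1.594]
force: [-2.8, 0.9, -1.2]
gripper_width: 0.023
grip_force: 32.8
t: 41.5
tool_pos: [0.6165, 0.0451, 0.08]
ee_rot: [-3.134, 0.0, 1.594]
force: [-11.0, -1.4, 11.1]
gripper_width: 0.022
grip_force: 38.9
```

```bash

python3 -m pendant '{"travel":[[0,0,0.1],[0,0,0.1],[0,0,0]],"roll":[0,0,0],"claw":[1,1,1]}'
python3 -m pendant '{"travel":[[0,0,0],[0,0,0],[0,-0.2,0],[0,-0.1,-0.8],[0,0,-2],[0,-1,-3],[0,-3,-2],[0,-3,0]],"roll":[0,0,0,0,0,0.1,0.147,0.147],"claw":[0.91,0.91,0.91,0.91,0.91,0,-1,-1]}'
python3 -m pendant '{"travel":[[0.3,-3,0],[0.4,-3,0],[0,0,0],[0,0,0],[0,0,0],[0,0,0],[0,0,0],[0,0,0]],"roll":[0.147,0.147,0.147,0.147,0.147,0.147,0.147,0.147],"claw":[-1,-1,-1,-1,-1,-1,-1,-1]}'
python3 m3.py
python3 - <<'E'
from h import *
im=cv2.imread('pics/t5.png')
g=cv2.GaussianBlur(rect(im,.085,.56,.70,.0,.09,s=1000),(0,0),1).mean(2)[::-1,40:50].mean(1)
d=np.diff(g);print('steepest',.56+(np.argmin(d[15:60])+15)/1000,'darkest',.56+(np.argmin(g[15:60])+15)/1000)
E
```

```text
t: 41.8
tool_pos: [0.6166, 0.0451, 0.0799]
ee_rot: [-3.135, 0.0, 1.594]
force: [-13.5, -0.5, 19.9]
gripper_width: 0.028
grip_force: 36.7
t: 42.6
tool_pos: [0.5521, 0.0534, 0.1585]
ee_rot: [3.133, -0.003, 1.193]
force: [0.9, -0.3, -0.2]
gripper_width: 0.263
grip_force: 0.0
t: 43.4
tool_pos: [0.4994, 0.0858, 0.1556]
ee_rot: [-3.142, -0.003, 0.018]
force: [-0.8, 0.7, 0.7]
gripper_width: 0.948
grip_force: 0.0
t 43.4 pos [499.4  85.8 155.6] rot [-3.142e+00 -3.000e-03  1.800e-02] F [-0.8  0.7  0.7] w 0.948 gf 0.0
travel cm [-5.49  7.24  7.59] roll -0.006
[  0.644    0.044  -32.9931]
[  0.6416   0.0424 -30.8718]
0.63 [0.64569778 0.0427454  0.        ]
col y=.045 x .57..: [112, 113, 114, 114, 115, 115, 115, 115, 112, 101, 86, 82, 94, 104, 104, 102, 103, 103, 103, 102, 102, 102, 101, 101, 101, 101, 99, 90, 88, 100]
bottle 0.9 [0.44763097 0.01194158 0.        ]
steepest 0.6080000000000001 darkest 0.6110000000000001
```

```bash

python3 -m pendant '{"travel":[[-2.7,3.6,-0.5],[-2.8,3.6,0],[0,0,3],[0,0,3.5],[0,0,3],[0,0,0],[0,0,0]],"roll":[0,0,0,0,0,0,0],"claw":[-1,-1,-1,-1,-1,-1,-1]}'
python3 -c "
from h import *
go(.446,.0125,.06,.0237)"
```

```text
t: 44.3
tool_pos: [0.4451, 0.0124, 0.0653]
ee_rot: [3.142, -0.0, 0.025]
force: [-0.6, -0.7, 0.4]
gripper_width: 0.998
grip_force: 0.0
t 44.3 pos [445.1  12.4  65.3] rot [ 3.142 -0.     0.025] F [-0.6 -0.7  0.4] w 0.998 gf 0.0
travel cm [ 0.1  -0.01  0.53] roll 0.001
```

```bash

python3 -m pendant '{"travel":[[0,0,0],[0,0,0],[0,0,0],[0,0,0],[0,0,0],[0,0,-1],[0,0,-1.5],[0,1.2,0]],"roll":[0,0,0,0,0,0,0,0],"claw":[1,1,1,1,1,1,1,1]}'
python3 -m pendant '{"travel":[[1.5,2.2,0],[2.3,2.2,0],[2.3,1.6,0],[2.3,0.8,0],[2,0.13,0],[0,0,0],[0,0,0]],"roll":[0,0,0,0,0,0,0],"claw":[1,1,1,1,1,1,1]}'
cat > m4.py <<'E'
from h import *
go(.5625,-.0665,.065,.0237)
w=ctrl.capture('wrist')
s=ctrl.sense()['tool_pos']
for q in ctrl.mark_of('wrist','bottle')[:1]:print('w bottle',q['score'],hit('wrist',q['position'],s[2]-.0653))
w=ctrl.capture('side')
for l in('bottle','tall_jar','cream_pot','tumbler'):
  for q in ctrl.mark_of('side',l)[:2]:print('s',l,round(q['score'],2),np.round(hit('side',q['position'],s[2]-.0653 if l=='bottle' else 0),4))
E
python3 m4.py
```

```text
t: 45.1
tool_pos: [0.446, 0.0008, 0.0915]
ee_rot: [3.141, -0.003, 0.026]
force: [0.1, -0.7, -2.4]
gripper_width: 0.564
grip_force: 30.0
t: 45.8
tool_pos: [0.549, -0.0667, 0.089]
ee_rot: [-3.141, 0.003, 0.024]
force: [0.3, -0.2, -3.2]
gripper_width: 0.564
grip_force: 30.0
t 45.8 pos [549.  -66.7  89. ] rot [-3.141e+00  3.000e-03  2.400e-02] F [ 0.3 -0.2 -3.2] w 0.564 gf 30.0
travel cm [1.35 0.01 2.39] roll -0.0
s bottle 0.89 [ 0.5449 -0.0597  0.0238]
s bottle 0.64 [0.468  0.2417 0.0238]
s tall_jar 0.95 [ 0.7808 -0.2276  0.    ]
s tall_jar 0.58 [ 0.6406 -0.074   0.    ]
s cream_pot 0.65 [0.5295 0.0392 0.    ]
s tumbler 0.78 [0.6441 0.0486 0.    ]
```

```bash

python3 -m pendant '{"travel":[[0.6,0,0.7],[0.6,0,0.7],[0,0,0.6],[0,0,0.25],[0,0,0],[0,0,0]],"roll":[0,0,0,0,0,0],"claw":[1,1,1,1,1,1]}'
python3 m4.py
```

```text
t: 46.75
tool_pos: [0.5637, -0.0664, 0.0686]
ee_rot: [3.141, -0.002, 0.024]
force: [0.2, -0.3, 5.1]
gripper_width: 0.567
grip_force: 30.0
t 46.75 pos [563.7 -66.4  68.6] rot [ 3.141e+00 -2.000e-03  2.400e-02] F [ 0.2 -0.3  5.1] w 0.567 gf 30.0
travel cm [-0.12  0.    0.36] roll 0.0
w bottle 0.95 [ 0.56679099 -0.06452907  0.00325447]
s bottle 0.8 [ 0.5648 -0.0641  0.0033]
s bottle 0.47 [ 0.5972 -0.3029  0.0033]
s tall_jar 0.93 [ 0.6435 -0.0715  0.    ]
s tall_jar 0.56 [ 0.7832 -0.2244  0.    ]
s cream_pot 0.62 [0.5354 0.0495 0.    ]
s tumbler 0.81 [0.6434 0.0441 0.    ]
```

```bash

python3 -m pendant '{"travel":[[0,0,-0.2],[-0.25,0,0],[0,0,0.15],[0,0,0],[0,0,0],[0,0,0],[0,0,0],[0,0,-2]],"roll":[0,0,0,0,0,0,0,0],"claw":[1,1,1,1,-0.5,-1,-1,-1]}'
python3 -m pendant '{"travel":[[0,0,-3.5],[0,0,-4],[-3,-2,0],[-4,-3,0],[-4,-4,0],[0,0,0]],"roll":[0,0,0,0,0,0],"claw":[-1,-1,-1,-1,-1,-1]}'
python3 - <<'E'
from h import *
go(.4,.25,.17)
im=ctrl.capture('wrist')
for l in('bottle','tumbler','cream_pot','tall_jar','short_jar'):
  for q in ctrl.mark_of('wrist',l)[:1]:print('w',l,round(q['score'],2),np.round(hit('wrist',q['position']),4))
im=ctrl.capture('top');cv2.imwrite('pics/t6.png',im)
for l in('bottle','tumbler','cream_pot','tall_jar','short_jar'):
  for q in ctrl.mark_of('top',l)[:1]:print('t',l,round(q['score'],2),np.round(hit('top',q['position']),4))
print('cap',rimfit(im,(.5625,-.0665),z=.14,r=.014))
for q in ctrl.trace('top','dish')[:1]:
  p=maskpts(q['mask'],.02).astype(np.float32)*1000;print('dish',cv2.minAreaRect(p),cv2.minAreaRect(p)[0])
E
```

```text
t: 47.9
tool_pos: [0.5579, -0.0657, 0.0857]
ee_rot: [-3.14, 0.006, 0.024]
force: [-0.2, 0.4, -0.5]
gripper_width: 0.87
grip_force: 0.0
t: 48.5
tool_pos: [0.4468, 0.0199, 0.1626]
ee_rot: [-3.139, 0.005, 0.027]
force: [-0.0, -0.0, 1.0]
gripper_width: 0.998
grip_force: 0.0
t 48.5 pos [446.8  19.9 162.6] rot [-3.139  0.005  0.027] F [-0. -0.  1.] w 0.998 gf 0.0
travel cm [ -4.06 -23.13  -0.67] roll None
w bottle 0.87 [ 0.5697 -0.0686  0.    ]
w cream_pot 0.83 [0.5424 0.0443 0.    ]
t bottle 0.84 [ 0.5639 -0.0629  0.    ]
t tumbler 0.83 [0.6482 0.0436 0.    ]
t cream_pot 0.7 [0.5332 0.0487 0.    ]
t tall_jar 0.85 [ 0.7823 -0.2249  0.    ]
t short_jar 0.63 [0.6434 0.1539 0.    ]
cap [  0.562   -0.0661 -36.1835]
dish ((736.5762939453125, 55.926422119140625), (154.91880798339844, 461.119140625), 1.3617477416992188) (736.5762939453125, 55.926422119140625)
```

```bash

python3 -m pendant '{"travel":[[0.05,-4.3,0],[0.05,-4.3,0],[0.05,-4.3,0],[0.05,-4.3,0],[0.05,-4.3,0],[0.05,-4.3,0],[0.05,-4,0],[0,0,0]],"roll":[0,0,0,0,0,0,0,-0.1445],"claw":[-1,-1,-1,-1,-1,-1,-1,-1]}'
python3 -m pendant '{"travel":[[0,0,0],[0,0,0],[0,0,0],[0,0,0],[0,0,0],[0,0,0],[0,0,0],[0,0,0]],"roll":[-0.1445,-0.1445,-0.1445,-0.1445,-0.1445,-0.1445,-0.1445,-0.1445],"claw":[-1,-1,-1,-1,-1,-1,-1,-1]}'
python3 -m pendant '{"travel":[[0,0,0],[0,0,0],[0,0,1],[0,0,1],[0,0,1],[0,0,0]],"roll":[-0.1445,-0.1445,-0.1445,-0.1445,-0.1445,0],"claw":[-1,-1,-1,-1,-1,-1]}'
python3 - <<'E'
from h import *
go(.4427,.3166,.006,np.pi/2+.476)
w=ctrl.capture('wrist')
for q in ctrl.trace('wrist','dish')[:1]:
  p=maskpts(q['mask'],.02,'wrist').astype(np.float32)*1000;print('dish w',cv2.minAreaRect(p))
w=ctrl.capture('side')
for q in ctrl.trace('side','dish')[:1]:
  p=maskpts(q['mask'],.02,'side').astype(np.float32)*1000;print('dish s',cv2.minAreaRect(p))
E
```

```text
t: 49.95
tool_pos: [0.4491, 0.3194, 0.1627]
ee_rot: [-3.139, -0.001, 0.176]
force: [0.6, -1.1, -0.6]
gripper_width: 0.996
grip_force: 0.0
t: 50.75
tool_pos: [0.4491, 0.3147, 0.1628]
ee_rot: [-3.142, 0.0, 1.33]
force: [-1.4, 0.3, -0.7]
gripper_width: 0.999
grip_force: 0.0
t: 51.35
tool_pos: [0.4481, 0.3141, 0.1316]
ee_rot: [-3.138, 0.0, 2.046]
force: [0.4, -0.8, 0.5]
gripper_width: 1.0
grip_force: 0.0
t 51.35 pos [448.1 314.1 131.6] rot [-3.138  0.     2.046] F [ 0.4 -0.8  0.5] w 1.0 gf 0.0
travel cm [ 0.47 -0.33 12.56] roll -0.0
dish w ((460.13677978515625, 287.38671875), (56.65275192260742, 131.7834014892578), 27.138193130493164)
dish s ((459.6299743652344, 265.130615234375), (65.9875717163086, 151.89315795898438), 26.404720306396484)
```

```bash

python3 -m pendant '{"travel":[[0.4,-0.25,4],[0,0,4],[0,0,2.5],[0,0,1.5],[0,0,0.5],[0,0,0],[0,0,0]],"roll":[0,0,0,0,0,0,0],"claw":[-1,-1,-1,-1,-1,-1,-1]}'
python3 -c "
from h import *
go(.4435,.317,.005,np.pi/2+.474)"
```

```text
t: 52.25
tool_pos: [0.4459, 0.3176, 0.009]
ee_rot: [3.139, 0.0, 2.046]
force: [0.1, -0.3, 0.5]
gripper_width: 0.995
grip_force: 0.0
t 52.25 pos [445.9 317.6   9. ] rot [3.139 0.    2.046] F [ 0.1 -0.3  0.5] w 0.995 gf 0.0
travel cm [ 0.06 -0.24  0.4 ] roll 0.002
```

```bash

python3 -m pendant '{"travel":[[0,-0.1,0.35],[0,0,0],[0,0,0],[0,0,0],[0,0,0],[0,0,0]],"roll":[0,0,0,0,0,0],"claw":[-1,0.5,1,1,1,1]}'
python3 -m pendant '{"travel":[[0,0,0],[0,0,0],[0,0,0],[0,0,0],[0,0,0]],"roll":[0.11,0.11,0.11,0.118,0],"claw":[1,1,1,1,1]}'
python3 -c "
from h import *
go(.425,-.20,.006,np.pi/2+.027)"
```

```text
t: 52.85
tool_pos: [0.4441, 0.3166, 0.0045]
ee_rot: [-3.142, 0.0, 2.047]
force: [-0.6, -0.7, 0.7]
gripper_width: 0.611
grip_force: 1.1
t: 53.35
tool_pos: [0.4442, 0.3167, 0.0045]
ee_rot: [3.142, -0.0, 1.599]
force: [-0.5, 0.2, 0.6]
gripper_width: 0.59
grip_force: 30.0
t 53.35 pos [444.2 316.7   4.5] rot [ 3.142 -0.     1.599] F [-0.5  0.2  0.6] w 0.59 gf 30.0
travel cm [-51.6   -3.36  -0.16] roll 0.001
```

```bash

python3 -m pendant '{"travel":[[-2,-0.4,0],[-3.4,-0.4,0],[-3.6,-0.4,0],[-3.6,-0.4,0],[-3.6,-0.4,0],[-3.6,-0.3,0],[-3.6,-0.3,0],[-3.6,-0.2,0]],"roll":[0,0,0,0,0,0,0,0],"claw":[1,1,1,1,1,1,1,1]}'
python3 -m pendant '{"travel":[[-3.6,0,0],[-3.6,0,0],[-3.6,-0.2,0],[-3.6,-0.2,0],[-3.6,-0.1,0],[-3.6,0,0],[-2.5,0,0],[0,0,0]],"roll":[0,0,0,0,0,0,0,0],"claw":[1,1,1,1,1,1,1,1]}'
python3 - <<'E'
from h import *
go(.471,-.262,.005,np.pi/2+.027)
im=ctrl.capture('top');cv2.imwrite('pics/t7.png',im)
for q in ctrl.trace('top','dish')[:1]:
  p=maskpts(q['mask'],.02).astype(np.float32)*1000;print('dish t',cv2.minAreaRect(p))
w=ctrl.capture('wrist')
for q in ctrl.trace('wrist','mat')[:1]:
  p=maskpts(q['mask'],0,'wrist').astype(np.float32)*1000;print('mat w',cv2.minAreaRect(p))
for t in('t3','t4'):
  im=cv2.imread(f'pics/{t}.png');m=(im.max(2)<30);m[:270]=0;m[:,:440]=0
  p=maskpts(m,0).astype(np.float32)*1000;print('mat t',cv2.minAreaRect(p))
E
```

```text
t: 54.15
tool_pos: [0.4231, 0.045, 0.0045]
ee_rot: [-3.141, -0.001, 1.602]
force: [-0.7, 0.2, -1.7]
gripper_width: 0.59
grip_force: 30.0
t: 54.95
tool_pos: [0.4264, -0.1983, 0.0045]
ee_rot: [3.14, 0.002, 1.598]
force: [-0.1, -0.5, 1.9]
gripper_width: 0.594
grip_force: 30.0
t 54.95 pos [ 426.4 -198.3    4.5] rot [3.140e+00 2.000e-03 1.598e+00] F [-0.1 -0.5  1.9] w 0.594 gf 30.0
travel cm [-6.49  4.29 -0.03] roll -0.0
dish t ((428.1644287109375, -181.64678955078125), (55.62457275390625, 30.434656143188477), 3.8254659175872803)
mat w ((473.9325866699219, -280.31494140625), (30.167816162109375, 32.508544921875), 3.982028007507324)
mat t ((470.92034912109375, -302.0992736816406), (71.49439239501953, 144.6050262451172), 1.8650788068771362)
mat t ((470.9359130859375, -302.0987548828125), (71.4632339477539, 144.6050262451172), 1.8650788068771362)
```

```bash

python3 -m pendant '{"travel":[[-2.2,1.2,0],[-2.2,1.4,0],[-1.6,1.2,0],[-0.8,0.4,0],[0,0,0],[0,0,0]],"roll":[-0.005,0,0,0,0,0],"claw":[1,1,1,1,1,1]}'
python3 - <<'E'
from h import *
go(.470,-.268,.005,np.pi/2+.0325)
w=ctrl.capture('side');cv2.imwrite('pics/s7.png',w)
for l in('dish','mat','brush_mug'):
  for q in ctrl.mark_of('side',l)[:1]:print(l,q['score'],hit('side',q['position']))
E
```

```text
t: 55.75
tool_pos: [0.4694, -0.2609, 0.0045]
ee_rot: [3.141, 0.0, 1.605]
force: [0.5, -0.1, -0.5]
gripper_width: 0.589
grip_force: 30.0
t 55.75 pos [ 469.4 -260.9    4.5] rot [3.141 0.    1.605] F [ 0.5 -0.1 -0.5] w 0.589 gf 30.0
travel cm [-0.72  0.03 -0.05] roll 0.002
dish 0.71 [ 0.46910175 -0.29277299  0.        ]
brush_mug 0.81 [ 0.59314741 -0.29893005  0.        ]
```

```bash

python3 -m pendant '{"travel":[[-0.4,0,0],[-0.35,0,0],[0,0,0],[0,0,0],[0,0,0],[0,0,0],[0,0,-3],[0,0,-4]],"roll":[0,0,0,0,0,0,0,0],"claw":[1,1,1,-0.5,-1,-1,-1,-1]}'
python3 -m pendant '{"travel":[[0,0,-4],[2,-2,-4],[3,-4,-2],[4,-4,0],[4,-4,0],[4,-2,0],[0,0,0]],"roll":[0,0,0,0,0,0,0],"claw":[-1,-1,-1,-1,-1,-1,-1]}'
cat > m5.py <<'E'
from h import *
go(.470,-.268,.005,np.pi/2+.0325)
im=ctrl.capture('top');cv2.imwrite('pics/t8.png',im)
for l,z in(('dish',.02),('mat',0)):
 for q in ctrl.trace('top',l)[:1]:
  p=maskpts(q['mask'],z).astype(np.float32)*1000;print(l,q['score'],cv2.minAreaRect(p))
m=(im.max(2)<30);m[:270]=0;m[:,:440]=0
c=np.argwhere(m);P=np.array([hit('top',k)[:2] for k in c[::3]]).astype(np.float32)*1000;print('dark',cv2.minAreaRect(P))
for l in('bottle','tumbler','cream_pot','short_jar','brush_mug','spray_can','tall_jar'):
  for q in ctrl.mark_of('top',l)[:1]:print('t',l,round(q['score'],2),np.round(hit('top',q['position'])[:2],4))
for r in(.03,.031):print('tumb',rimfit(im,(.642,.045),r=r))
print('cap',rimfit(im,(.5625,-.0665),z=.14,r=.014))
E
python3 m5.py
```

```text
t: 56.75
tool_pos: [0.4683, -0.2683, 0.0734]
ee_rot: [-3.137, -0.003, 1.604]
force: [0.4, -0.6, 0.1]
gripper_width: 0.975
grip_force: 0.0
t: 57.45
tool_pos: [0.3125, -0.1113, 0.1727]
ee_rot: [-3.14, -0.002, 1.606]
force: [0.0, 0.3, -0.3]
gripper_width: 1.0
grip_force: 0.0
t 57.45 pos [ 312.5 -111.3  172.7] rot [-3.140e+00 -2.000e-03  1.606e+00] F [ 0.   0.3 -0.3] w 1.0 gf 0.0
travel cm [-16.25  15.22  16.7 ] roll 0.003
dish 0.78 ((472.0975036621094, -302.19256591796875), (54.59468078613281, 133.8335723876953), 3.052769184112549)
mat 0.81 ((470.8220520019531, -301.8424377441406), (75.70525360107422, 151.06436157226562), 1.5305343866348267)
dark ((356.59661865234375, -271.8126220703125), (155.27647399902344, 341.9940185546875), 75.93659210205078)
t tumbler 0.92 [0.645  0.0389]
t cream_pot 0.92 [0.5376 0.0496]
t short_jar 0.74 [0.6455 0.1572]
t brush_mug 0.66 [ 0.5945 -0.2979]
t spray_can 0.66 [0.6044 0.2881]
t tall_jar 0.85 [ 0.6463 -0.0625]
tumb [  0.644    0.044  -28.0472]
tumb [  0.6413   0.0427 -26.3802]
cap [  0.5621  -0.0661 -33.3411]
```

```bash
python3 -c "
from rig import ctrl
print(ctrl.hand_in())"
```

```text
the job is handed in; nothing more can be done
None
```

I handed the job in at about 58 s: the tumbler stands midway between the jars (about 4 mm short of their line), the bottle stands in front of the tall jar with a gap of about 24 mm, and the dish lies on the mat within about 1 mm and 1.5°. I viewed 11 pictures against the limit of 10, and checked those placements by camera measurement only.

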